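# Gauge the clamp gap on the electronics bench

### The arm

A 6-joint arm with a two-finger parallel gripper is mounted at the origin on the work surface. World frame = base frame: x ahead of the robot, y to its left, z up, the work surface at z = 0. Lengths are in mm, angles in rad, forces in N, time in s.
With the tool pointing down it reaches from about 350 to 775 mm from the base axis. Payload 7.3 kg.
Tool frame: the origin (TCP) lies between the finger pads; the fingertips stand 17 mm ahead of it and the grasp point (between the pads) lies 2 mm behind it; z points along the fingers, y is the direction in which the jaws open and shut (so a half turn about z gives the same grasp; the last joint's range is limited). The gripper opens to 92 mm and grips with 3 to 60 N. Pads are 19 mm wide; open, the fingers measure 130 mm over their backs; the gripper's body (75 mm by 190 mm) begins 47 mm behind the grasp point.
Start: joints at [1.124, 0.342, 1.524, -0, 1.275, -0.146], TCP at [155.535, 501.453, 217.141] pointing down, gripper open.
Joint ranges: [-2.53, 2.53], [-0.77, 2.02], [0.04, 2.7], [-1, 4.14], [0.28, 2.66], [-3.11, 3.11]. Speed limits (rad/s): [2.57, 2.57, 3.14, 3.14, 3.14, 3.14].

### API

Orientations are given as [roll, pitch, yaw] about the fixed x, y, z axes, in that order (R = Rz(yaw) Ry(pitch) Rx(roll)).
In Python, from plant import get_obs, capture, get_calibration, close_job gives the robot as it stands.
- The arm moves only by the tool carry_out, never from a script. Its argument "moves" is one flat list of numbers, 7 for each row, row after row: the shift along the tool's x, y, z normalised to -1 to 1, where 1 is 40 cm, then the turn, a rotation vector about the tool's x, y, z normalised to -1 to 1, where 1 is 30 degrees, then the opening, from 0 (shut) to 1 (fully open). A call has exactly 8 rows; each row is the pose to reach, as a shift and turn from the pose measured when the call began, along the tool's axes at that moment; what a row does not reach only later rows make up. A row lasts 1/10 s, in which the tool goes at most 50 mm and 8.59 degrees, less where a joint would pass 70% of its speed; a pose out of reach is approached as far as the arm can. A call with a number of a shift or a turn outside -1 to 1 is refused whole. A call with a gripper value outside its range is refused whole. The fingers move at their own pace and stop on an object; the grip force is fixed at half the most. Time passes only in rows, so rows that repeat a pose let the fingers close, or fill a call up. It gives the time, the measured TCP pose, the force and the opening at its end, in the units of the state.
- get_obs(): the state, without advancing time (a new reading comes with each control period).
- capture(name): name is "scene" or "top" or "wrist"; returns the picture (480x640x3 uint8, red, green, blue); there is no depth.
- get_calibration(name): a dict with "vfov" (degrees; the focal length in pixels is half the picture's height over the tangent of half this angle, whatever the lens; pixels are square), "cx", "cy" (the principal point, pixels), "cam_to_world" (4x4, takes a point from camera to world coordinates). Camera axes: x right, y up, looking along -z (the intrinsics and any distortion apply to the point x, -y, -z); pixel columns grow to the right and rows downward; lengths in mm; the calibration is good to about 2 mm. The wrist camera is an equidistant fisheye: a pixel r from the principal point sees the ray r / f radians off the axis. A picture is of the moment at which its call begins: read the wrist's pose just before it. get_calibration takes no time and is no camera call; for the wrist camera it gives the pose at the moment of the call.
- close_job(): hands the job in, once; it reports no verdict.
The state is a dict: "time": time; "joint_positions": joint angles; "dq": joint speeds; "tau": joint torques, N m; "tool_pos": TCP position; "tcp_rot": TCP orientation; "contact_force": force on the tool from outside, world axes, zero at the start; "moment": the same for the moment, N m; "grip_width": finger opening in mm.
Only numpy, scipy, OpenCV 4.12 (cv2) and the standard library are available. Lean on these libraries where they do the work, as an engineer would, in place of code of your own. Each camera call takes 0.05 s, during which the arm holds its last target.

### The job

Find the unknown gap of the sprung clamp jig with the four gauge leaves: try them from the thinnest up, put each one that drops in freely back on the rack, and leave the first one that the jaw grips pushed down fully home in the clamp. Never force in a leaf thicker than that one; press slowly and stop as soon as it seats (15 N is plenty, the jig must not feel more than 35 N) and take hold of a seated leaf softly; leave the other things on the bench where they are.

Things in the scene. Friction and masses are not known exactly. Their poses are not given: they have to be found in the camera images.
- clamp: Clamp jig fixed to the bench: grey base 180 x 96 mm, two aluminium cheeks (23 mm wide, long in x, -52 to +63 mm, tops 56 mm up) with a 26 mm channel between (y -13 to +13). In it a steel block (-x side) that does not yield faces a sprung steel jaw (+x side); the gap between is unknown, 2 to 12 mm. Origin: bench level, in the plane of the fixed block's face, mid channel; x points from it to the jaw.
- gap (a point): Clamp point 56 mm above its origin (cheek-top level, plane of the fixed face, mid channel; the clamp's axes). A home leaf's origin lies level with it. Both blocks start 4 mm lower with a lead-in 25 degrees off vertical and 14 mm deep, then upright faces below 38 mm from the bench. A leaf touching the fixed face has its middle at x = half its thickness.
- jaw (a joint): How far the sprung jaw is pushed back, m; 0 at rest whatever the gap. It yields from 4 N on, 1 mm per N. A leaf thinner than the gap (by 1 to 2 mm or more) leaves it at 0. The first that is thicker pushes it back 1 to 2 mm and is gripped: 5 to 12 N to slide, and it stays up if let go part way in. The next one up would push it over 4 mm: overstrained (limit 3.5 mm).
- rack: Gauge rack fixed to the bench: black base 200 x 90 mm, two grey rails 190 mm long in x, each 23 mm wide, tops 56 mm up, 26 mm channel between (y -13 to +13 mm). The leaves hang with blades in the channel and handle ends on the rails, 42 mm apart at x near -63, -21, 21, 63 mm, in any order; nothing divides the places. Origin: bench level, middle.
- leaf4: Gauge leaf, thinnest leaf: steel blade 4 mm thick (x), 18 wide (y), 40 long with a round nose, below an aluminium handle 16 (x) x 40 (y) x 36 mm high (wider handle = thicker blade); about 60 g. Origin: middle of the handle's underside, the shoulder that rests on rails or cheeks; blade to -z. Starts on the rack, axes along the rack's; grip across y. Fits either way round. Grip 25 N; gripping a seated leaf harder drives it down.
- leaf7: Gauge leaf, second leaf: steel blade 7 mm thick (x), 18 wide (y), 40 long with a round nose, below an aluminium handle 16 (x) x 46 (y) x 36 mm high (wider handle = thicker blade); about 68 g. Origin: middle of the handle's underside, the shoulder that rests on rails or cheeks; blade to -z. Starts on the rack, axes along the rack's; grip across y. Fits either way round. Grip 25 N; gripping a seated leaf harder drives it down.
- leaf10: Gauge leaf, third leaf: steel blade 10 mm thick (x), 18 wide (y), 40 long with a round nose, below an aluminium handle 16 (x) x 52 (y) x 36 mm high (wider handle = thicker blade); about 76 g. Origin: middle of the handle's underside, the shoulder that rests on rails or cheeks; blade to -z. Starts on the rack, axes along the rack's; grip across y. Fits either way round. Grip 25 N; gripping a seated leaf harder drives it down.
- leaf13: Gauge leaf, thickest leaf: steel blade 13 mm thick (x), 18 wide (y), 40 long with a round nose, below an aluminium handle 16 (x) x 58 (y) x 36 mm high (wider handle = thicker blade); about 84 g. Origin: middle of the handle's underside, the shoulder that rests on rails or cheeks; blade to -z. Starts on the rack, axes along the rack's; grip across y. Fits either way round. Grip 25 N; gripping a seated leaf harder drives it down.
- meter: Hand-held test meter, yellow and black, 85 x 170 x 46 mm, lying on the bench; bystander. Origin: middle of its underside.
- board: Green circuit board 110 x 150 mm on short legs, 25 mm high; bystander. Origin: middle of its underside.
- heatsink: Finned aluminium block 60 x 50 x 28 mm; bystander. Origin: middle of its underside.
- screwdriver: Screwdriver 180 mm long, lying; bystander. Origin: middle of its underside.
- jar: Small closed jar, 38 mm across, 50 mm high; bystander. Origin: middle of its underside.
- bin: Open grey parts bin 100 x 160 x 45 mm; bystander. Origin: middle of its underside.
- mouse: Black computer mouse, 60 x 105 x 31 mm; bystander. Origin: middle of its underside.
Not all that is in view belongs to the job. What is shaped like the leaf13 but yellow is not meant.

How it is judged:
By the outcome, as a careful person would: the job done as asked, in the order asked, and still so for the second after the job is handed in, with the robot touching nothing.
It also fails if it takes over 72 s, if anything falls off the work surface, if the arm or the gripper's body presses on something with over 40 N, if the wrist force passes 120 N, or if a joint passes its speed limit or range.

## Working session

There is one attempt and no reset: what is moved stays moved. The work goes in short steps, Python scripts to look and compute and a tool call to move; the robot and the scene stay as the last step left them, time stands still between calls to the robot, and variables do not carry over. Pictures are saved under pics/ and viewed, and the job is handed in when it is done.

Besides the shell and the picture viewer there is one more tool, called as name(argument=value, ...), one argument or row to a line, values as JSON. carry_out: Moves the arm, as the interface text tells. Scaled input: -1 to 1 covers 40 cm each way for a shift and 30 degrees each way for a turn. Its arguments: {"type":"object","properties":{"moves":{"type":"array","items":{"type":"number"}}},"required":["moves"]}

```bash
ls; mkdir -p pics; python3 - <<'E'
from plant import *
import cv2
print(get_obs())
for n in ("scene","top","wrist"):
    c=get_calibration(n); print(n,c)
    cv2.imwrite(f"pics/{n}0.png",capture(n)[:,:,::-1])
E
```

```text
pics
{'time': 0.0, 'joint_positions': array([ 1.12398378e+00,  3.42712156e-01,  1.52504724e+00,  5.39629550e-06,
        1.27537802e+00, -1.45977295e-01]), 'dq': array([ 1.46028078e-04, -5.53348413e-05, -2.80293769e-04,  9.16040715e-04,
        6.09646914e-04,  1.12004529e-03]), 'tau': array([-2.58965163e-03, -4.31220603e+01, -2.44228131e+01,  7.15872017e-02,
        5.55862812e-02, -2.10900348e-04]), 'tool_pos': array([155.34503284, 501.04085015, 216.43990792]), 'tcp_rot': array([-3.14006507e+00, -2.29805455e-04,  2.84075565e+00]), 'contact_force': array([0.09440328, 0.43153828, 0.40946771]), 'moment': array([-0.01811487, -0.01791864,  0.00036524]), 'grip_width': 91.84402081335772}
scene {'vfov': 57.80063179450633, 'cx': 320.266639040565, 'cy': 244.49662830794244, 'cam_to_world': array([[ 4.41430619e-01, -6.66087435e-01,  6.01220872e-01,
         1.10529452e+03],
       [ 8.97277973e-01,  3.31854054e-01, -2.91144510e-01,
        -2.79356380e+02],
       [-5.58988355e-03,  6.67982347e-01,  7.44156125e-01,
         7.35435980e+02],
       [ 0.00000000e+00,  0.00000000e+00,  0.00000000
[... 217 characters left out ...]

       [-9.99713948e-01, -2.09202185e-02, -1.15916549e-02,
        -2.25265262e+01],
       [-1.42526472e-02,  1.31900118e-01,  9.91160542e-01,
         1.36916267e+03],
       [ 0.00000000e+00,  0.00000000e+00,  0.00000000e+00,
         1.00000000e+00]])}
wrist {'vfov': 65.70646984690485, 'cx': 319.1836827130667, 'cy': 235.56868191218743, 'cam_to_world': array([[ 2.96582711e-01, -9.14228823e-01, -2.76087586e-01,
         8.07295904e+01],
       [ 9.55006580e-01,  2.83597097e-01,  8.68050624e-02,
         5.23360431e+02],
       [-1.06205202e-03, -2.89410342e-01,  9.57204537e-01,
         3.82940049e+02],
       [ 0.00000000e+00,  0.00000000e+00,  0.00000000e+00,
         1.00000000e+00]])}
```

View pics/scene0.png

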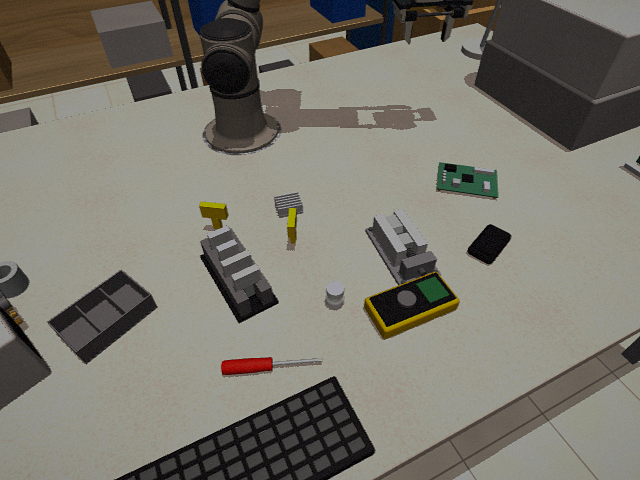

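View pics/top0.png

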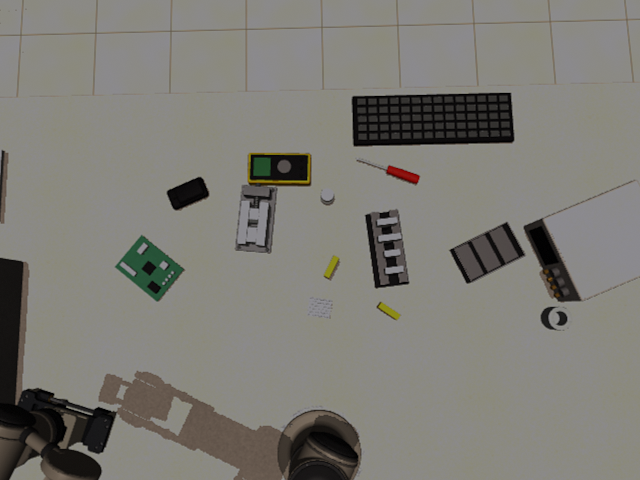

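View pics/wrist0.png

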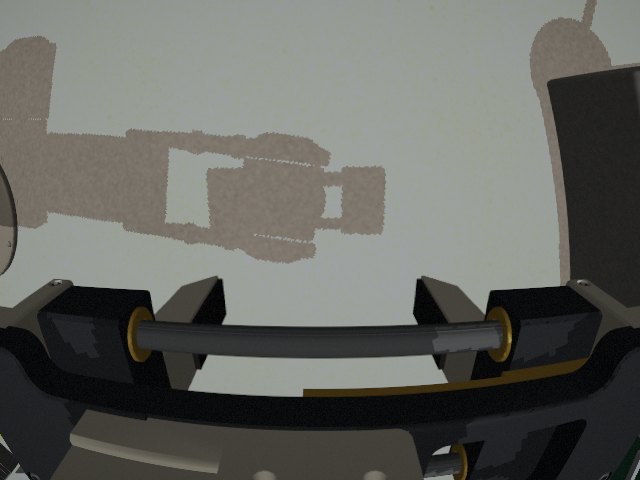

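```bash
cat > h.py <<'E'
import numpy as np, cv2
from plant import *
def ray(n,u,v,cal=None):
    c=cal or get_calibration(n); f=240/np.tan(np.radians(c['vfov']/2))
    x,y=u-c['cx'],v-c['cy']
    if n=='wrist':
        r=np.hypot(x,y); th=r/f; s=np.sin(th)/max(r,1e-9)
        d=np.array([x*s,-y*s,-np.cos(th)])
    else: d=np.array([x/f,-y/f,-1])
    M=np.array(c['cam_to_world']); return M[:3,3],M[:3,:3]@d
def at(n,u,v,z,cal=None):
    o,d=ray(n,u,v,cal); return (o+d*(z-o[2])/d[2])
def proj(n,P,cal=None):
    c=cal or get_calibration(n); f=240/np.tan(np.radians(c['vfov']/2))
    M=np.array(c['cam_to_world']); p=M[:3,:3].T@(np.array(P,float)-M[:3,3])
    q=np.array([p[0],-p[1],-p[2]])
    if n=='wrist':
        r=np.hypot(q[0],q[1]); th=np.arctan2(r,q[2]); k=f*th/max(r,1e-9)
    else: k=f/q[2]
    return q[0]*k+c['cx'],q[1]*k+c['cy']
def crop(img,x0,y0,w,h,s,name):
    cv2.imwrite(name,cv2.resize(img[y0:y0+h,x0:x0+w],None,fx=s,fy=s,interpolation=cv2.INTER_CUBIC))
E
python3 - <<'E'
from h import *
t=cv2.imread('pics/top0.png')
t=cv2.convertScaleAbs(t,alpha=1.3,beta=10)
crop(t,225,175,66,88,6.5,'pics/ct.png'); crop(t,355,195,66,102,5.8,'pics/rt.png')
s=cv2.imread('pics/scene0.png');crop(s,190,190,270,150,2.9,'pics/sc.png')
for n,u,v in [('clamp',256,220),('rack',387,248)]: print(n,at('top',u,v,56))
E
```

```text
clamp [600.86401389 153.96109538  56.        ]
rack [ 519.96274223 -185.41406935   56.        ]
```

View pics/ct.png

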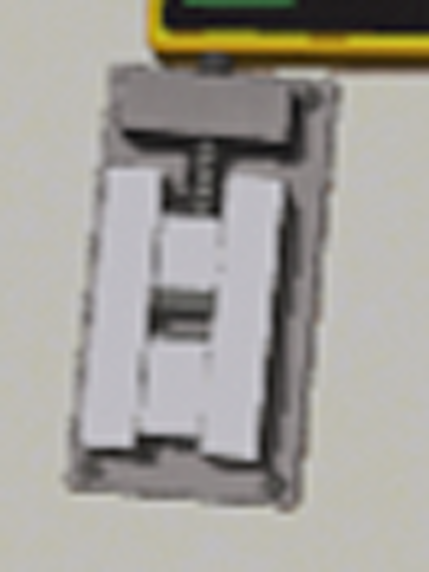

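View pics/rt.png

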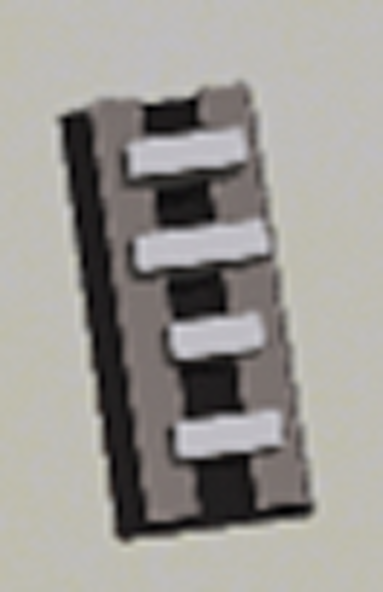

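View pics/sc.png

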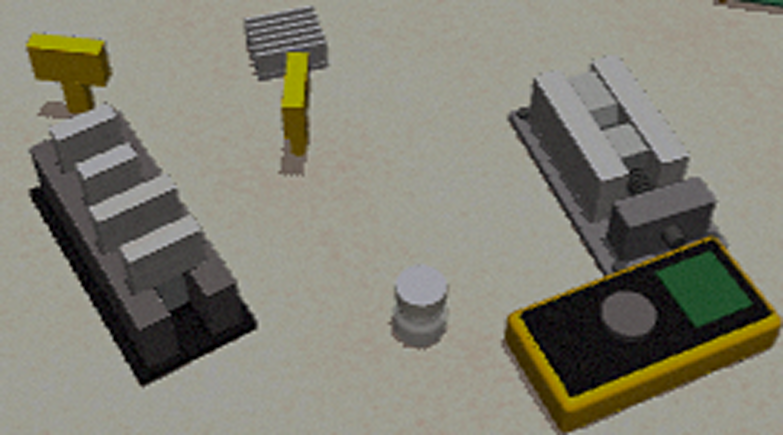

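```bash
cat >> h.py <<'E'
from scipy.spatial.transform import Rotation as R
def plan(P,yaw,roll_pitch0=True):
    o=get_obs(); R0=R.from_euler('xyz',o['tcp_rot']); Rt=R.from_euler('xyz',[np.pi,0,yaw])
    d=R0.inv().apply(np.array(P)-o['tool_pos'])/400; w=np.degrees((R0.inv()*Rt).as_rotvec())/30
    print('shift',d.round(4),'turn',w.round(4),'t',round(o['time'],2),'len',np.linalg.norm(d*400).round(1))
E
python3 - <<'E'
from h import *
T=lambda x0,y0,s,u,v,z:at('top',x0+u/s,y0+v/s,z)[:2]
# clamp crop: cheek top edges: left cheek outer (108,168)->(82,446); right cheek outer (283,180)->(255,460)
for p in [(108,168),(82,446),(283,180),(252,460),(162,170),(138,446),(228,175),(203,452)]:
    print('c',p,T(225,175,6.5,*p,56).round(1))
for n,p in dict(a0=(127,158),a1=(243,148),b0=(135,252),b1=(268,240),c0=(170,340),c1=(263,330),d0=(178,437),d1=(280,428)).items(): print(n,T(355,195,5.8,*p,92).round(1))
E
```

```text
c (108, 168) [652.8 191.7]
c (82, 446) [539.6 202.1]
c (283, 180) [646.3 120.8]
c (252, 460) [532.5 134. ]
c (162, 170) [651.5 169.8]
c (138, 446) [539.1 179.6]
c (228, 175) [648.8 143.1]
c (203, 452) [536.1 153.6]
a0 [ 582.  -157.8]
a1 [ 585.3 -208.6]
b0 [ 540.5 -159.9]
b1 [ 544.5 -217.8]
c0 [ 501.7 -173.7]
c1 [ 505.2 -214.1]
d0 [ 459.5 -175.6]
d1 [ 462.5 -219.7]
```

```bash
python3 - <<'E'
from h import *
plan([575,163,240],np.pi-0.096)
E
```

```text
shift [-1.2523 -0.4967 -0.0581] turn [-0.0022 -0.0005 -0.3911] t 0.15 len 539.4
```

carry_out(
  moves=[-0.93,-0.37,-0.04,0,0,-0.39,1,-0.93,-0.37,-0.04,0,0,-0.39,1,-0.93,-0.37,-0.04,0,0,-0.39,1,-0.93,-0.37,-0.04,0,0,-0.39,1,-0.93,-0.37,-0.04,0,0,-0.39,1,-0.93,-0.37,-0.04,0,0,-0.39,1,-0.93,-0.37,-0.04,0,0,-0.39,1,-0.93,-0.37,-0.04,0,0,-0.39,1],
)

```text
time: 0.95
tool_pos: [463.4, 251.7, 232.5]
tcp_rot: [-3.141, -0.001, 3.045]
contact_force: [0.4, 1.3, 0.5]
grip_width: 91.9
```

```bash
python3 - <<'E'
from h import *
plan([575,163,240],np.pi-0.096)
E
```

```text
shift [-0.299  -0.1938 -0.0189] turn [-0.002  -0.0013 -0.0015] t 0.95 len 142.7
```

carry_out(
  moves=[-0.3,-0.194,-0.02,0,0,0,1,-0.3,-0.194,-0.02,0,0,0,1,-0.3,-0.194,-0.02,0,0,0,1,-0.3,-0.194,-0.02,0,0,0,1,-0.3,-0.194,-0.02,0,0,0,1,-0.3,-0.194,-0.02,0,0,0,1,-0.3,-0.194,-0.02,0,0,0,1,-0.3,-0.194,-0.02,0,0,0,1],
)

```text
time: 1.75
tool_pos: [574.6, 164.0, 240.8]
tcp_rot: [-3.141, -0.0, 3.047]
contact_force: [-0.1, 0.1, -0.3]
grip_width: 91.7
```

```bash
python3 - <<'E'
from h import *
import pickle
c=get_calibration('wrist');i=capture('wrist')[:,:,::-1]
cv2.imwrite('pics/w1.png',i);pickle.dump(c,open('w1.pkl','wb'))
o=get_obs();print(o['tool_pos'],o['tcp_rot'])
print([proj('wrist',p,c) for p in [(587.3,162.7,56)]])
E
```

```text
[574.76545864 163.82435584 240.8010751 ] [-3.14068150e+00 -3.68872483e-04  3.04634551e+00]
[(np.float64(320.40445780981054), np.float64(220.5334448392832))]
```

View pics/w1.png

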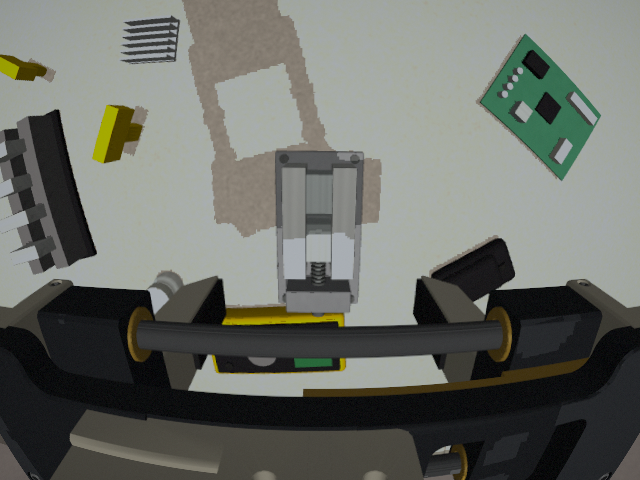

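```bash
python3 - <<'E'
from h import *
i=cv2.imread('pics/w1.png');crop(i,260,140,120,120,5,'pics/w1c.png')
E
```

```text
(no output)
```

View pics/w1c.png

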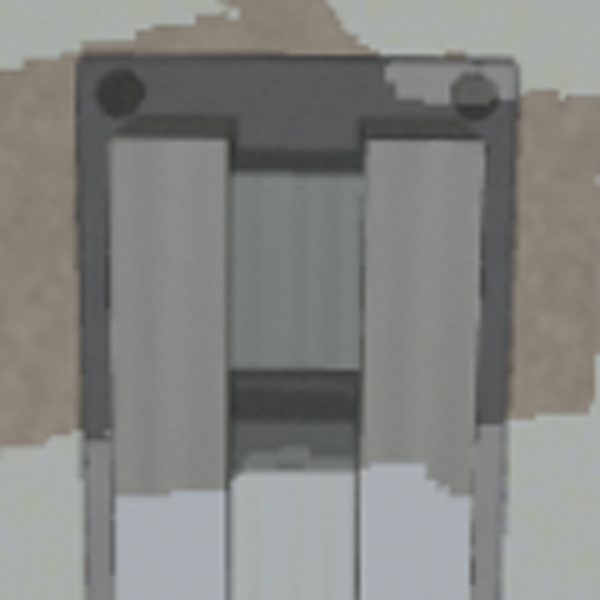

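```bash
python3 - <<'E'
from h import *
import pickle
c=pickle.load(open('w1.pkl','rb'))
T=lambda u,v,z:at('wrist',260+u/5,140+v/5,z,c)[:2]
for n,u,v,z in [('fixedtop',295,370,52),('jawtop',295,468,52),('cheekL',110,138,56),('cheekR',487,138,56),('chL',228,138,56),('chR',366,138,56),('chL2',231,590,56),('chR2',358,590,56),('oL2',117,590,56),('oR2',469,590,56),('blockback',295,170,52)]: print(n,T(u,v,z).round(2))
E
```

```text
fixedtop [581.6  161.87]
jawtop [601.59 159.95]
cheekL [532.04 131.35]
cheekR [538.83 202.56]
chL [534.36 153.66]
chR [536.84 179.65]
chL2 [624.7  144.79]
chR2 [627.13 170.26]
oL2 [622.57 121.82]
oR2 [629.32 192.6 ]
blockback [542.21 165.64]
```

```bash
python3 - <<'E'
from h import *
plan([503,-193,200],np.pi+0.11)
E
```

```text
shift [ 0.0937 -0.905   0.1029] turn [-0.0017 -0.0009 -0.392 ] t 1.8 len 366.2
```

carry_out(
  moves=[0.094,-0.905,0.103,0,0,-0.392,1,0.094,-0.905,0.103,0,0,-0.392,1,0.094,-0.905,0.103,0,0,-0.392,1,0.094,-0.905,0.103,0,0,-0.392,1,0.094,-0.905,0.103,0,0,-0.392,1,0.094,-0.905,0.103,0,0,-0.392,1,0.094,-0.905,0.103,0,0,-0.392,1,0.094,-0.905,0.103,0,0,-0.392,1],
)

```text
time: 2.6
tool_pos: [501.6, -196.4, 199.6]
tcp_rot: [-3.14, -0.001, -3.034]
contact_force: [1.0, -0.1, 0.4]
grip_width: 91.8
```

```bash
python3 - <<'E'
from h import *
import pickle
c=get_calibration('wrist');i=capture('wrist')[:,:,::-1]
cv2.imwrite('pics/w2.png',i);pickle.dump(c,open('w2.pkl','wb'))
o=get_obs();print(o['tool_pos'],o['tcp_rot'])
E
```

```text
[ 501.52525267 -197.34470586  199.43416516] [-3.13940606e+00 -1.54470649e-03 -3.03510694e+00]
```

View pics/w2.png

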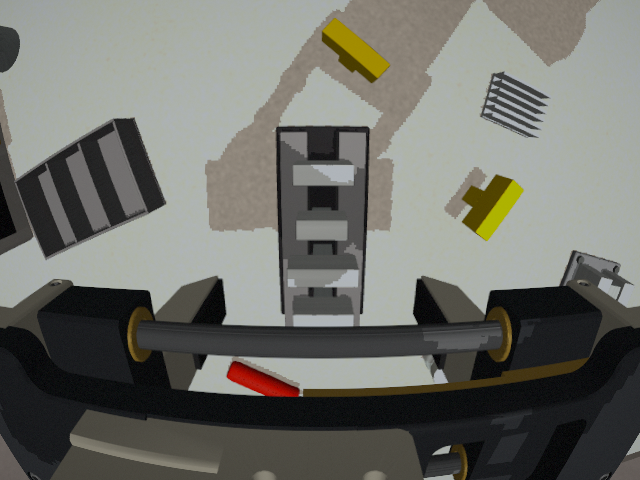

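```bash
python3 - <<'E'
from h import *
i=cv2.imread('pics/w2.png');crop(i,265,120,115,110*1,5.4,'pics/w2c.png');crop(i,265,215,115,110*1,5.4,'pics/w2d.png')
E
```

```text
(no output)
```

View pics/w2c.png

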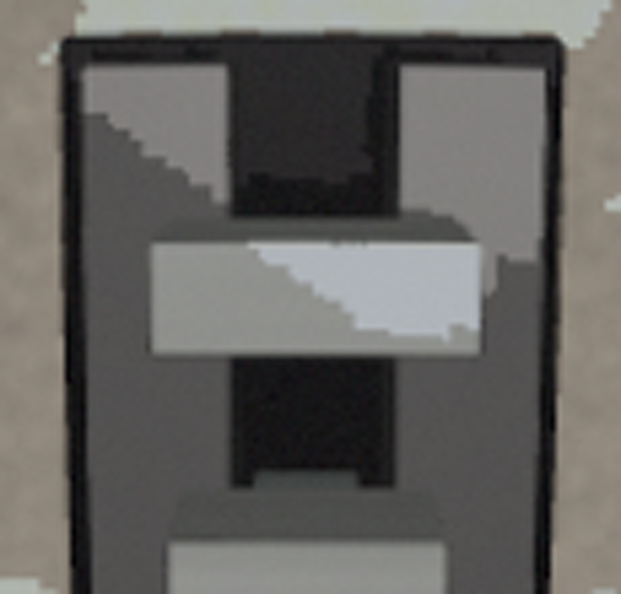

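View pics/w2d.png

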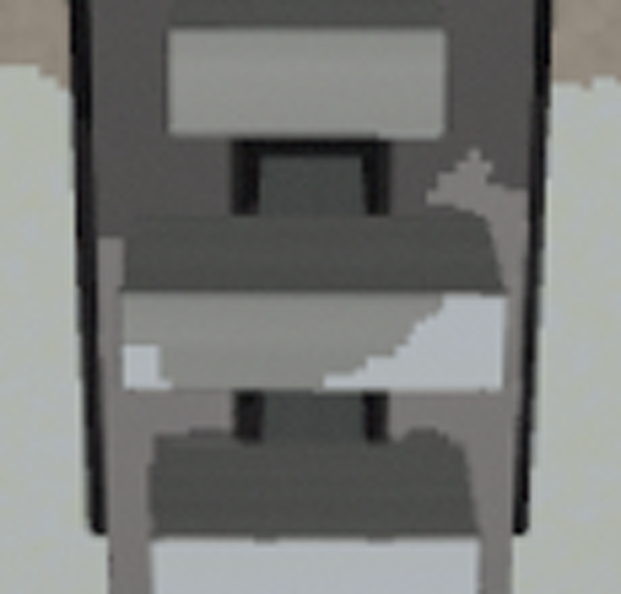

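```bash
python3 - <<'E'
from h import *
import pickle
c=pickle.load(open('w2.pkl','rb'))
T=lambda u,v,z,y0:at('wrist',265+u/5.4,y0+v/5.4,z,c)[:2]
for n,u0,u1,v0,v1,y0 in [('7',150,481,241,355,120),('4',167,445,28,136,215),('13',122,504,293,389,215)]:
    q=np.array([T(u0,v0,92,y0),T(u1,v0,92,y0),T(u0,v1,92,y0),T(u1,v1,92,y0)])
    print(n,q.mean(0).round(2),'w',np.linalg.norm(q[1]-q[0]).round(1),'t',np.linalg.norm(q[2]-q[0]).round(1), 'ang', np.round(np.arctan2(*(q[1]-q[0])[::-1])-np.pi/2,3))
for u,v,y0 in [(230,66,120),(398,66,120),(80,66,120),(547,66,120),(235,400,215),(384,400,215)]: print(T(u,v,56,y0).round(1))
o=get_obs();print(o['tool_pos'],o['tcp_rot'])
E
```

```text
7 [ 459.33 -199.16] w 45.3 t 15.9 ang 0.109
4 [ 501.75 -195.86] w 39.3 t 16.0 ang 0.107
13 [ 541.51 -190.45] w 56.4 t 15.6 ang 0.107
[ 429.6 -215.2]
[ 426.8 -189.7]
[ 431.7 -238.1]
[ 423.9 -167. ]
[ 569.1 -200.5]
[ 566.4 -175.3]
[ 501.52525267 -197.34470586  199.43416516] [-3.13940606e+00 -1.54470649e-03 -3.03510694e+00]
```

```bash
python3 - <<'E'
from h import *
plan([502,-195.7,81],np.pi+0.107)
E
```

```text
shift [-0.0021  0.0046  0.2961] turn [-0.0042 -0.003  -0.001 ] t 2.65 len 118.4
```

carry_out(
  moves=[-0.002,0.0045,0.15,0,0,0,0.7,-0.002,0.0045,0.25,0,0,0,0.7,-0.002,0.0045,0.296,-0.004,-0.003,0,0.7,-0.002,0.0045,0.296,-0.004,-0.003,0,0.7,-0.002,0.0045,0.296,-0.004,-0.003,0,0.7,-0.002,0.0045,0.296,-0.004,-0.003,0,0.4,-0.002,0.0045,0.296,-0.004,-0.003,0,0.3,-0.002,0.0045,0.296,-0.004,-0.003,0,0.3],
)

```text
time: 3.45
tool_pos: [502.7, -196.0, 82.3]
tcp_rot: [-3.14, 0.002, -3.035]
contact_force: [-0.6, -0.2, -0.1]
grip_width: 44.9
```

```bash
python3 - <<'E'
from h import *
import pickle
c=get_calibration('wrist');i=capture('wrist')[:,:,::-1]
cv2.imwrite('pics/w3.png',i);pickle.dump(c,open('w3.pkl','wb'))
o=get_obs();print(o['tool_pos'],o['tcp_rot'],o['contact_force'],o['grip_width'])
plan([502,-195.7,190],np.pi+0.107)
E
```

```text
[ 502.46115345 -195.89260316   82.01600767] [-3.14048541e+00  1.54166811e-03 -3.03501866e+00] [ 0.06235975 -0.68487892  1.31913404] 41.15499802464787
shift [ 0.0007  0.0003 -0.27  ] turn [-0.0021  0.0029 -0.0008] t 3.5 len 108.0
```

View pics/w3.png

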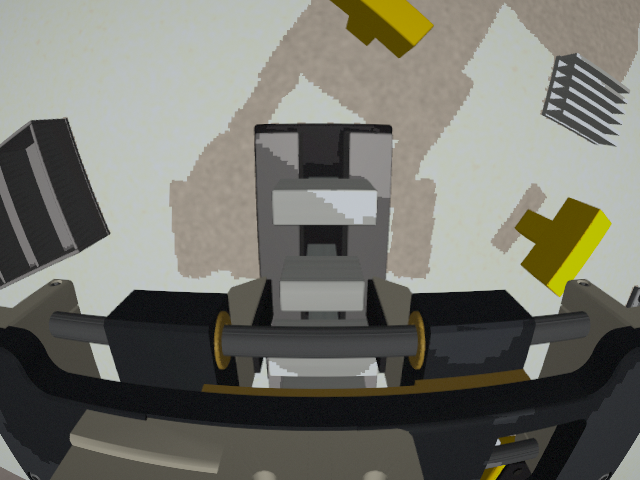

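carry_out(
  moves=[0,0,0,0,0,0,0.3,0,0,0,0,0,0,0.3,0,0,-0.05,0,0,0,0.3,0,0,-0.12,0,0,0,0.3,0,0,-0.2,0,0,0,0.3,0,0,-0.27,0,0,0,0.3,0,0,-0.27,0,0,0,0.3,0,0,-0.27,0,0,0,0.3],
)

```text
time: 4.3
tool_pos: [502.3, -195.9, 190.2]
tcp_rot: [-3.14, 0.002, -3.035]
contact_force: [-0.8, 0.9, -0.8]
grip_width: 27.2
```

```bash
python3 - <<'E'
from h import *
import pickle
c=get_calibration('wrist');i=capture('wrist')[:,:,::-1]
cv2.imwrite('pics/w4.png',i);crop(i,225,240,190,110,4,'pics/w4c.png');pickle.dump(c,open('w4.pkl','wb'))
o=get_obs();print(o['tool_pos'],o['tcp_rot'],o['contact_force'],o['grip_width'])
c3=pickle.load(open('w3.pkl','rb'))
print([at('wrist',322,v,92,c3).round(1) for v in (281,311)])
E
```

```text
[ 501.78683399 -195.60263312  189.27614601] [-3.14116276e+00  5.08427176e-04 -3.03518313e+00] [ 0.76468797  0.13742348 -1.19988982] 27.850479641498968
[array([ 493.5, -196.8,   92. ]), array([ 509.2, -195.1,   92. ])]
```

View pics/w4c.png

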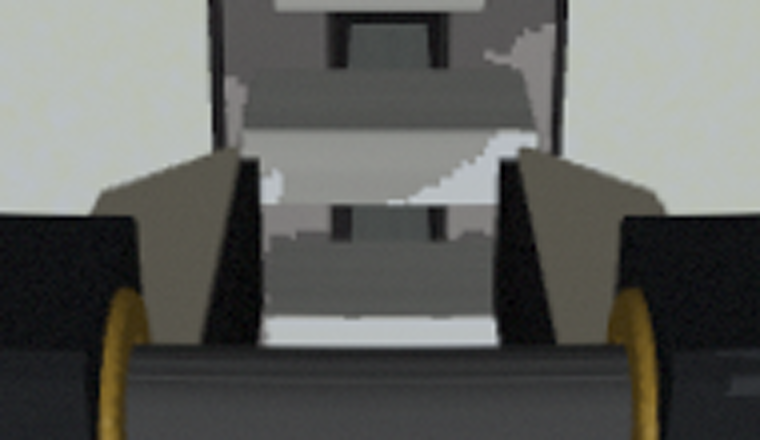

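View pics/w4.png

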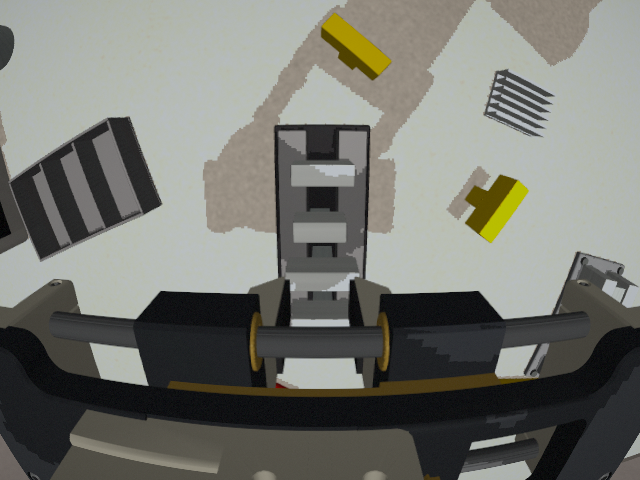

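```bash
python3 - <<'E'
from h import *
import pickle
c=pickle.load(open('w3.pkl','rb'))
for P in [(502.46,-195.9,82),(502.46,-195.9,65),(502.46,-195.9,92),(502.46,-195.9,84)]: print(proj('wrist',P,c))
c=pickle.load(open('w4.pkl','rb'));print(proj('wrist',(501.8,-195.6,190),c), proj('wrist',(501.8,-195.6,172),c))
i=cv2.imread('pics/w3.png');crop(i,225,240,190,110,4,'pics/w3c.png')
E
```

```text
(np.float64(321.7474875845339), np.float64(289.3762774941481))
(np.float64(321.5810637031918), np.float64(275.8724862899201))
(np.float64(321.85812624117375), np.float64(298.42983366539835))
(np.float64(321.76879978222433), np.float64(291.1154574492003))
(np.float64(322.2037042370511), np.float64(288.93567736583503)) (np.float64(321.9951024013131), np.float64(274.7197342605216))
```

View pics/w3c.png

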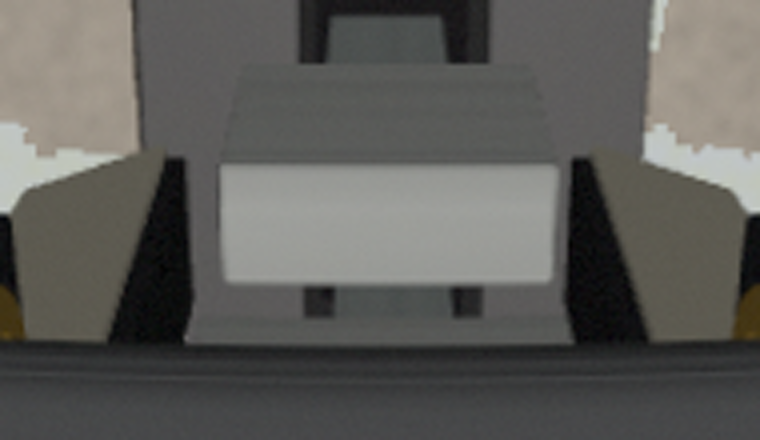

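```bash
python3 - <<'E'
from h import *
import pickle
c=pickle.load(open('w3.pkl','rb'))
T=lambda u,v,z:at('wrist',225+u/4,240+v/4,z,c).round(1)
print(T(246,65,56),T(532,65,56),T(220,163,92),T(556,163,92),T(224,284,92),T(553,284,92))
c=pickle.load(open('w4.pkl','rb'))
i=cv2.imread('pics/w4.png');crop(i,270,150,110,150,4,'pics/w4d.png')
E
```

```text
[ 496.7 -216.    56. ] [ 492.5 -176.7   56. ] [ 495.5 -216.1   92. ] [ 491.4 -177.5   92. ] [ 511.4 -214.6   92. ] [ 507.2 -175.4   92. ]
```

View pics/w4d.png

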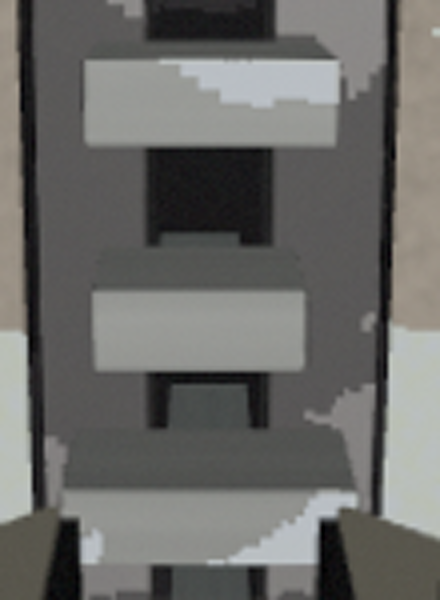

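```bash
python3 - <<'E'
from h import *
plan([501.8,-195.8,79],np.pi+0.107)
E
```

```text
shift [ 2.000e-04 -4.000e-04  2.757e-01] turn [-0.0008  0.001  -0.0011] t 4.35 len 110.3
```

carry_out(
  moves=[0,0,0.05,0,0,0,0.65,0,0,0.1,0,0,0,0.65,0,0,0.15,0,0,0,0.65,0,0,0.15,0,0,0,0.65,0,0,0.15,0,0,0,0.65,0,0,0.23,0,0,0,0.65,0,0,0.276,0,0,0,0.65,0,0,0.276,0,0,0,0.5],
)

```text
time: 5.15
tool_pos: [500.8, -195.1, 77.5]
tcp_rot: [3.14, -0.002, -3.035]
contact_force: [0.2, -0.5, 0.4]
grip_width: 55.6
```

carry_out(
  moves=[0,0,0.0,0,0,0,0.3,0,0,0,0,0,0,0.2,0,0,0,0,0,0,0.1,0,0,0,0,0,0,0,0,0,0,0,0,0,0,0,0,0,0,0,0,0,0,0,0,0,0,0,0,0,0,0,0,0,0,0],
)

```text
time: 5.95
tool_pos: [501.7, -195.6, 78.8]
tcp_rot: [3.142, -0.0, -3.035]
contact_force: [0.5, -0.4, 7.1]
grip_width: 39.1
```

```bash
python3 - <<'E'
from h import *
i=capture('wrist')[:,:,::-1]
cv2.imwrite('pics/w5.png',i);crop(i,225,240,190,110,4,'pics/w5c.png')
o=get_obs();print(o['tool_pos'],o['tcp_rot'],o['contact_force'],o['grip_width'])
E
```

```text
[ 501.64410954 -195.56307389   78.759775  ] [ 3.14151227e+00 -2.75893610e-04 -3.03515860e+00] [ 0.15229999 -0.88697635  5.22249098] 39.240513308117116
```

View pics/w5c.png

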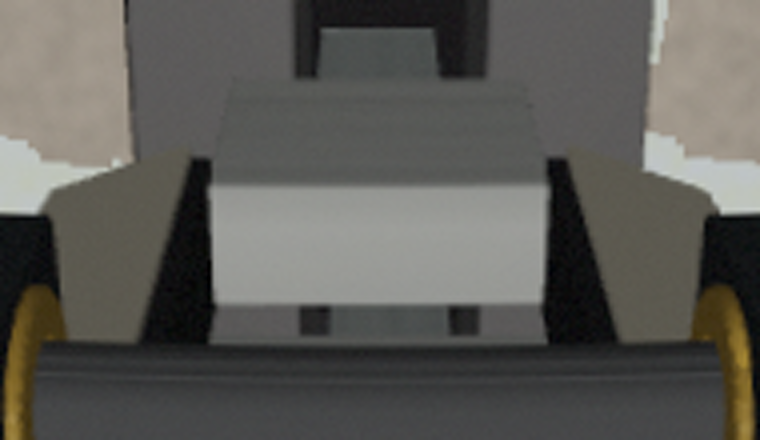

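carry_out(
  moves=[0,0,-0.01,0,0,0,0,0,0,-0.025,0,0,0,0,0,0,-0.05,0,0,0,0,0,0,-0.09,0,0,0,0,0,0,-0.13,0,0,0,0,0,0,-0.17,0,0,0,0,0,0,-0.2,0,0,0,0,0,0,-0.2,0,0,0,0],
)

```text
time: 6.8
tool_pos: [502.6, -196.0, 160.8]
tcp_rot: [-3.14, 0.003, -3.035]
contact_force: [-0.2, -0.5, -0.2]
grip_width: 38.9
```

```bash
python3 - <<'E'
from h import *
i=capture('wrist')[:,:,::-1]
cv2.imwrite('pics/w6.png',i);crop(i,225,240,190,110,4,'pics/w6c.png')
o=get_obs();print(o['tool_pos'],o['tcp_rot'],o['contact_force'],o['grip_width'])
plan([590,161.4,158],np.pi-0.102)
E
```

```text
[ 501.97707515 -195.72979301  159.54024309] [-3.14070309e+00  1.11397128e-03 -3.03515023e+00] [-0.51768488 -0.22712761 -0.75749068] 38.80037074701905
shift [-0.3137  0.8644  0.0034] turn [-0.0015  0.0023  0.3981] t 6.85 len 367.8
```

View pics/w6.png

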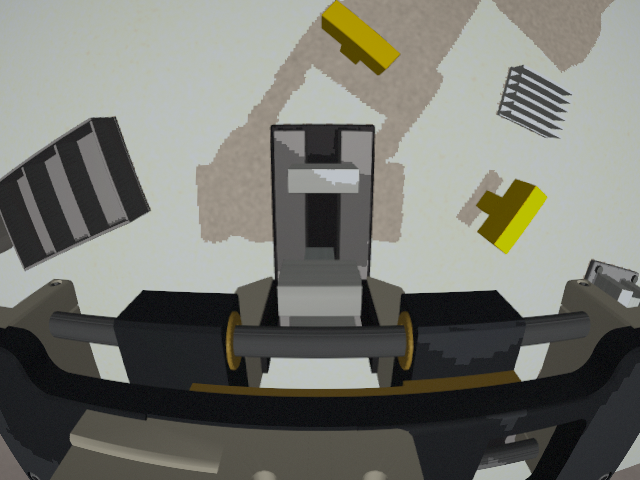

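View pics/w6c.png

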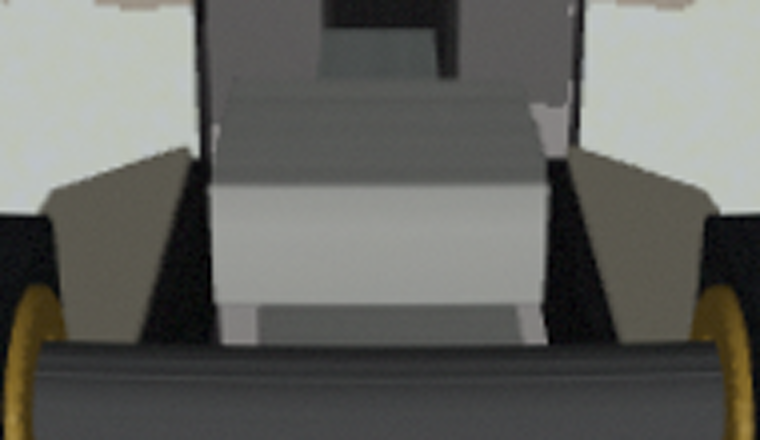

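```bash
python3 - <<'E'
from h import *
c=get_calibration('wrist');o=get_obs();p=o['tool_pos'];Rt=R.from_euler('xyz',o['tcp_rot'])
for v in (185,303):
    q=at('wrist',225+380/4,240+v/4,p[2]+13.2,c); print(Rt.inv().apply(q-p).round(2))
E
```

```text
[  8.06  -0.8  -13.21]
[ -7.26  -0.79 -13.19]
```

```bash
python3 - <<'E'
from h import *
plan([590.5,162.0,175],np.pi-0.102)
E
```

```text
shift [-0.3151  0.8657 -0.0391] turn [-0.0015  0.0023  0.3981] t 6.85 len 368.8
```

carry_out(
  moves=[0,0.05,-0.04,0,0,0,0,-0.315,0.866,-0.04,0,0,0.398,0,-0.315,0.866,-0.04,0,0,0.398,0,-0.315,0.866,-0.04,0,0,0.398,0,-0.315,0.866,-0.04,0,0,0.398,0,-0.315,0.866,-0.04,0,0,0.398,0,-0.315,0.866,-0.04,0,0,0.398,0,-0.315,0.866,-0.04,0,0,0.398,0],
)

```text
time: 7.65
tool_pos: [588.9, 159.4, 174.2]
tcp_rot: [-3.14, -0.0, 3.04]
contact_force: [0.9, -1.1, -0.5]
grip_width: 38.9
```

```bash
python3 - <<'E'
from h import *
import pickle
c=get_calibration('wrist');i=capture('wrist')[:,:,::-1];pickle.dump(c,open('w7.pkl','wb'))
cv2.imwrite('pics/w7.png',i);crop(i,240,150,160,190,3,'pics/w7c.png')
o=get_obs();print(o['tool_pos'],o['tcp_rot'],o['contact_force'],o['grip_width'])
plan([590.5,162.2,105],np.pi-0.102)
E
```

```text
[589.79229525 166.99615311 174.06999618] [3.13787136e+00 7.07248055e-04 3.04385963e+00] [-1.11552642  3.73271914 -0.77850407] 39.2413930158337
shift [-0.0028 -0.0124  0.1726] turn [0.0071 0.0013 0.0082] t 7.7 len 69.2
```

View pics/w7c.png

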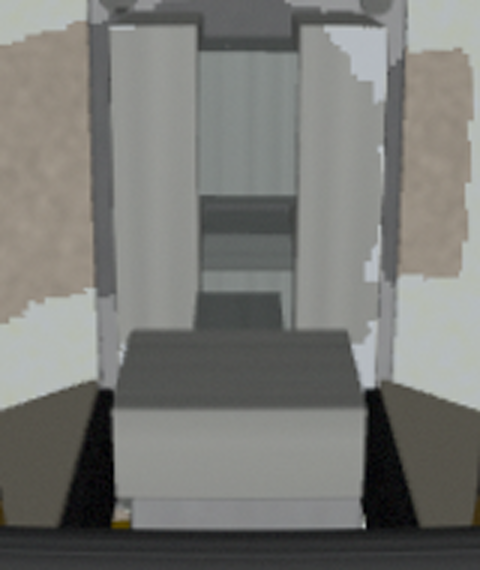

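```bash
python3 - <<'E'
from h import *
import pickle
c=pickle.load(open('w7.pkl','rb'))
T=lambda u,v,z:at('wrist',240+u/3,150+v/3,z,c)[:2]
for n,u,v,z in [('fixedtop',248,197,52),('jawtop',248,269,52),('cheekendL',155,24,56),('cheekendR',345,24,56),('L',198,100,56),('R',298,100,56),('L',198,300,56),('R',298,300,56)]: print(n,T(u,v,z).round(2))
E
```

```text
fixedtop [581.61 161.75]
jawtop [601.62 159.75]
cheekendL [532.88 142.8 ]
cheekendR [537.75 191.01]
L [553.67 151.58]
R [556.27 177.22]
L [607.72 145.53]
R [610.48 172.42]
```

carry_out(
  moves=[-0.003,-0.0125,0.04,0.007,0,0.008,0,-0.003,-0.0125,0.08,0.007,0,0.008,0,-0.003,-0.0125,0.11,0.007,0,0.008,0,-0.003,-0.0125,0.135,0.007,0,0.008,0,-0.003,-0.0125,0.15,0.007,0,0.008,0,-0.003,-0.0125,0.16,0.007,0,0.008,0,-0.003,-0.0125,0.165,0.007,0,0.008,0,-0.003,-0.0125,0.165,0.007,0,0.008,0],
)

```text
time: 8.5
tool_pos: [590.7, 162.0, 108.2]
tcp_rot: [3.141, 0.001, 3.039]
contact_force: [-0.5, -0.9, -1.0]
grip_width: 39.0
```

```bash
cat > s.py <<'E'
from h import *
o=get_obs();print(o['tool_pos'].round(2),o['tcp_rot'].round(4),o['contact_force'].round(1),round(o['grip_width'],1),round(o['time'],2))
E
python3 - <<'E'
from s import *
plan([590.5,162.2,98],np.pi-0.102)
E
```

```text
[590.7  162.04 108.23] [3.1414e+00 1.0000e-03 3.0394e+00] [-0.5 -0.9 -1. ] 39.0 8.5
shift [0.0006 0.0003 0.0256] turn [ 0.0003  0.002  -0.0003] t 8.5 len 10.2
```

carry_out(
  moves=[0,0,0.006,0,0,0,0,0,0,0.012,0,0,0,0,0,0,0.018,0,0,0,0,0,0,0.024,0,0,0,0,0,0,0.03,0,0,0,0,0,0,0.0355,0,0,0,0,0,0,0.0355,0,0,0,0,0,0,0.0355,0,0,0,0],
)

```text
time: 9.3
tool_pos: [590.7, 162.0, 94.0]
tcp_rot: [3.141, 0.001, 3.039]
contact_force: [-0.4, 0.0, -0.3]
grip_width: 38.9
```

```bash
python3 s.py
```

```text
[590.71 162.02  93.99] [3.1415e+00 9.0000e-04 3.0394e+00] [-0.4  0.  -0.3] 38.9 9.3
```

carry_out(
  moves=[0,0,0.008,0,0,0,0,0,0,0.015,0,0,0,0,0,0,0.022,0,0,0,0,0,0,0.029,0,0,0,0,0,0,0.035,0,0,0,0,0,0,0.035,0,0,0,0.2,0,0,0.035,0,0,0,0.5,0,0,0.035,0,0,0,0.5],
)

```text
time: 10.1
tool_pos: [590.9, 162.0, 80.2]
tcp_rot: [3.141, 0.001, 3.039]
contact_force: [0.1, -0.4, -0.2]
grip_width: 45.1
```

```bash
python3 s.py; python3 - <<'E'
from h import *
c=get_calibration('wrist');i=capture('wrist')[:,:,::-1]
cv2.imwrite('pics/w8.png',i);crop(i,225,190,190,160,4,'pics/w8c.png')
E
```

```text
[590.92 162.04  80.22] [3.1413e+00 1.4000e-03 3.0394e+00] [ 0.1 -0.4 -0.2] 45.1 10.1
```

View pics/w8c.png

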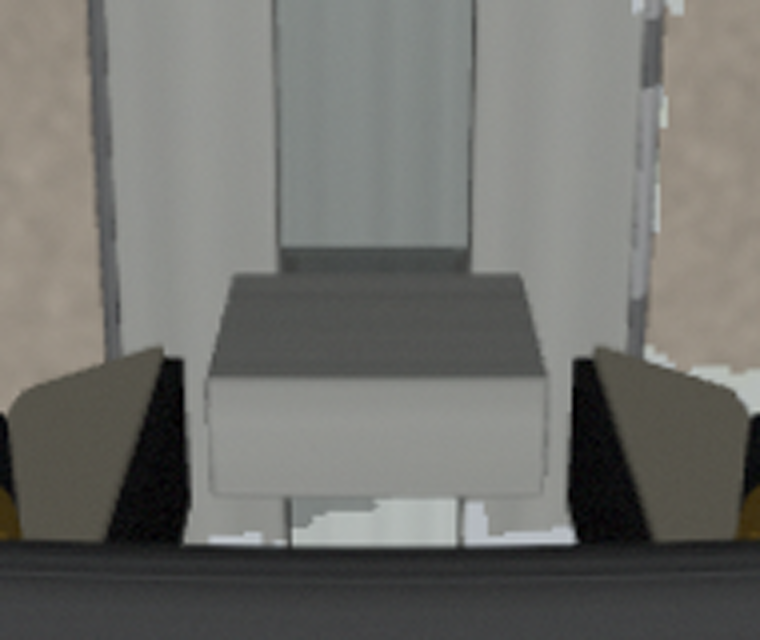

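carry_out(
  moves=[0,0,0,0,0,0,0.4,0,0,0,0,0,0,0.3,0,0,0,0,0,0,0.2,0,0,0,0,0,0,0.1,0,0,0,0,0,0,0.05,0,0,0,0,0,0,0.05,0,0,-0.005,0,0,0,0.05,0,0,-0.02,0,0,0,0.05],
)

```text
time: 10.95
tool_pos: [590.3, 162.0, 87.7]
tcp_rot: [-3.141, -0.0, 3.039]
contact_force: [0.0, -0.4, -0.7]
grip_width: 38.4
```

```bash
python3 s.py; python3 - <<'E'
from s import *
plan([590.9,162,170],np.pi-0.102)
E
```

```text
[590.27 161.97  87.69] [-3.1414e+00 -4.0000e-04  3.0395e+00] [ 0.  -0.4 -0.7] 38.4 10.95
[590.27 161.97  87.69] [-3.1414e+00 -4.0000e-04  3.0395e+00] [ 0.  -0.4 -0.7] 38.4 10.95
shift [-1.500e-03  2.000e-04 -2.058e-01] turn [-0.0003 -0.0008 -0.0002] t 10.95 len 82.3
```

```bash
python3 - <<'E'
from h import *
plan([501.8,-195.7,172],np.pi+0.107)
E
```

```text
shift [ 0.129  -0.9121 -0.2106] turn [-2.000e-04 -8.000e-04 -3.994e-01] t 10.95 len 378.0
```

carry_out(
  moves=[0,0,-0.1,0,0,0,0,0,0,-0.21,0,0,0,0,0.129,-0.912,-0.21,0,0,-0.4,0,0.129,-0.912,-0.21,0,0,-0.4,0,0.129,-0.912,-0.21,0,0,-0.4,0,0.129,-0.912,-0.21,0,0,-0.4,0,0.129,-0.912,-0.21,0,0,-0.4,0,0.129,-0.912,-0.21,0,0,-0.4,0],
)

```text
time: 11.75
tool_pos: [517.9, -129.1, 172.2]
tcp_rot: [-3.141, -0.0, -3.034]
contact_force: [0.2, -0.9, -0.3]
grip_width: 38.5
```

```bash
python3 - <<'E'
from s import *
plan([501.8,-195.7,172],np.pi+0.107)
E
```

```text
[ 517.9  -129.11  172.24] [-3.1413 -0.     -3.0341] [ 0.2 -0.9 -0.3] 38.5 11.75
shift [ 0.0579 -0.1612  0.0007] turn [-0.0006 -0.0001  0.001 ] t 11.75 len 68.5
```

carry_out(
  moves=[0.058,-0.1,0,0,0,0,0,0.058,-0.161,0,0,0,0,0,0.058,-0.161,0,0,0,0,0,0.058,-0.161,0.03,0,0,0,0,0.058,-0.161,0.07,0,0,0,0,0.058,-0.161,0.11,0,0,0,0,0.058,-0.161,0.12,0,0,0,0,0.058,-0.161,0.12,0,0,0,0],
)

```text
time: 12.55
tool_pos: [501.5, -194.2, 123.4]
tcp_rot: [3.141, -0.002, -3.032]
contact_force: [-0.0, 0.4, 0.1]
grip_width: 38.2
```

```bash
python3 - <<'E'
from s import *
plan([501.8,-195.7,79.5],np.pi+0.107)
E
```

```text
[ 501.48 -194.2   123.42] [ 3.1405e+00 -1.7000e-03 -3.0325e+00] [-0.   0.4  0.1] 38.2 12.55
shift [-0.0006 -0.0039  0.1098] turn [ 0.0021 -0.0032  0.004 ] t 12.55 len 43.9
```

carry_out(
  moves=[-0.0005,-0.004,0.025,0,0,0,0,-0.0005,-0.004,0.05,0,0,0,0,-0.0005,-0.004,0.075,0,0,0,0,-0.0005,-0.004,0.095,0,0,0,0,-0.0005,-0.004,0.109,0,0,0,0,-0.0005,-0.004,0.109,0,0,0,0.2,-0.0005,-0.004,0.109,0,0,0,0.65,-0.0005,-0.004,0.109,0,0,0,0.65],
)

```text
time: 13.35
tool_pos: [501.9, -195.9, 79.8]
tcp_rot: [3.141, -0.001, -3.033]
contact_force: [-0.7, -0.1, 0.7]
grip_width: 49.7
```

```bash
python3 - <<'E'
from s import *
i=capture('wrist')[:,:,::-1]
cv2.imwrite('pics/w9.png',i)
plan([459.7,-199.2,120],np.pi+0.107)
E
```

```text
[ 501.89 -195.85   79.8 ] [ 3.1408e+00 -1.3000e-03 -3.0326e+00] [-0.7 -0.1  0.7] 49.7 13.35
shift [ 0.1058  0.0032 -0.1006] turn [ 0.0017 -0.0029  0.0038] t 13.4 len 58.4
```

View pics/w9.png

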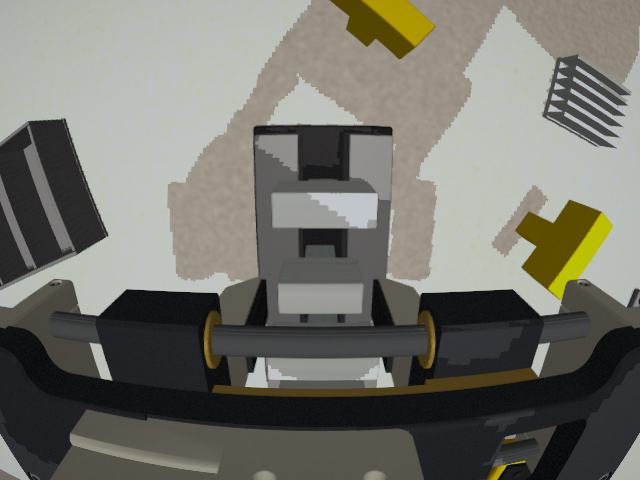

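carry_out(
  moves=[0,0,-0.1,0,0,0,0.68,0,0,-0.1,0,0,0,0.68,0.107,0.004,-0.1,0,0,0,0.68,0.107,0.004,-0.1,0,0,0,0.68,0.107,0.004,-0.09,0,0,0,0.68,0.107,0.004,-0.04,0,0,0,0.68,0.107,0.004,-0.01,0,0,0,0.68,0.107,0.004,0.002,0,0,0,0.68],
)

```text
time: 14.2
tool_pos: [458.9, -198.5, 77.3]
tcp_rot: [3.139, -0.003, -3.032]
contact_force: [-0.1, 0.0, -0.4]
grip_width: 62.1
```

```bash
python3 - <<'E'
from s import *
i=capture('wrist')[:,:,::-1]
cv2.imwrite('pics/w10.png',i);crop(i,225,220,190,130,4,'pics/w10c.png')
plan([459.5,-199.6,79],np.pi+0.107)
E
```

```text
[ 458.93 -198.55   77.33] [ 3.1392 -0.0033 -3.0324] [-0.1  0.  -0.4] 62.1 14.2
shift [-0.0013 -0.0029 -0.0044] turn [ 0.0049 -0.0067  0.0043] t 14.25 len 2.2
```

View pics/w10c.png

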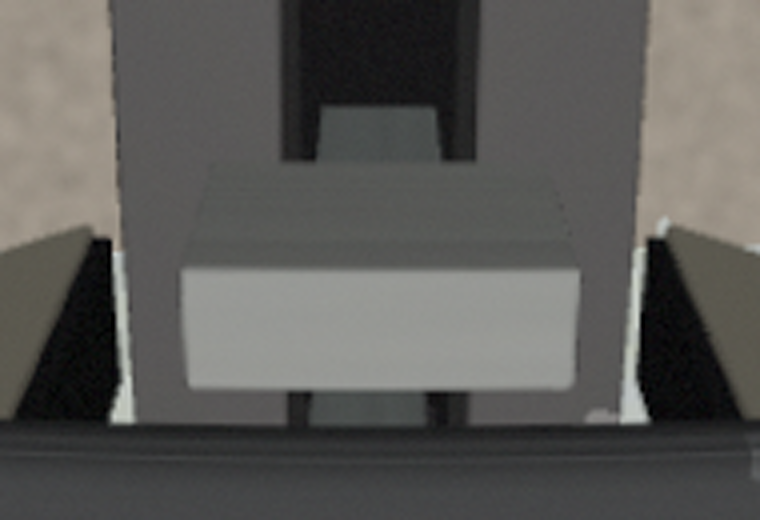

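carry_out(
  moves=[-0.001,-0.0015,-0.004,0.004,-0.006,0.003,0.4,-0.001,-0.0015,-0.004,0.004,-0.006,0.003,0.3,-0.001,-0.0015,-0.004,0.004,-0.006,0.003,0.2,-0.001,-0.0015,-0.004,0.004,-0.006,0.003,0.1,-0.001,-0.0015,-0.004,0.004,-0.006,0.003,0,-0.001,-0.0015,-0.004,0.004,-0.006,0.003,0,-0.001,-0.0015,-0.01,0.004,-0.006,0.003,0,-0.001,-0.0015,-0.03,0.004,-0.006,0.003,0],
)

```text
time: 15.05
tool_pos: [458.6, -198.7, 88.9]
tcp_rot: [3.14, -0.002, -3.034]
contact_force: [0.8, 0.1, -0.8]
grip_width: 45.0
```

```bash
python3 - <<'E'
from s import *
c=get_calibration('wrist');o=get_obs()
i=capture('wrist')[:,:,::-1]
cv2.imwrite('pics/w11.png',i);crop(i,225,220,190,130,4,'pics/w11c.png')
p=o['tool_pos'];Rt=R.from_euler('xyz',o['tcp_rot'])
for v in (265,270,383,388):
    q=at('wrist',225+380/4,220+v/4,p[2]+13.2,c); print(v,Rt.inv().apply(q-p).round(2))
plan([590.5,162.2,175],np.pi-0.102)
E
```

```text
[ 458.61 -198.69   88.86] [ 3.1398e+00 -2.2000e-03 -3.0339e+00] [ 0.8  0.1 -0.8] 45.0 15.05
265 [  8.06  -0.8  -13.18]
270 [  7.43  -0.8  -13.18]
383 [ -7.24  -0.79 -13.22]
388 [ -7.92  -0.79 -13.22]
shift [-0.4225  0.8632 -0.2111] turn [-0.000e+00  3.000e-04  4.004e-01] t 15.1 len 393.6
```

View pics/w11c.png

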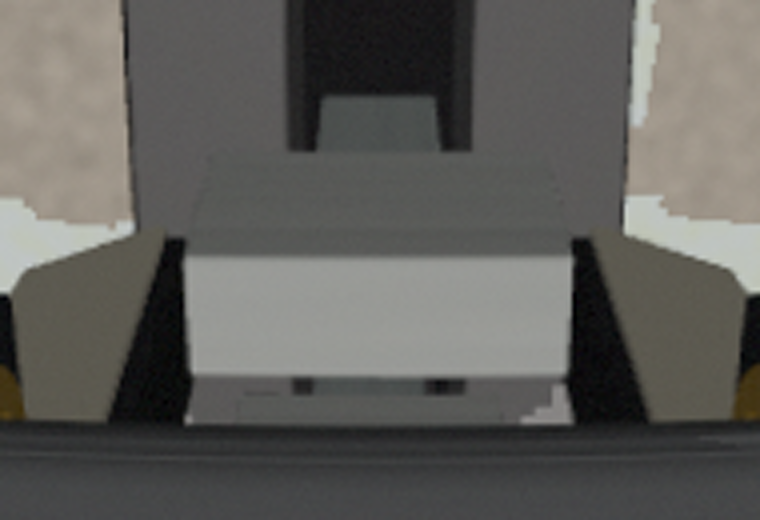

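```bash
python3 - <<'E'
from h import *
plan([593,161.7,172],np.pi-0.102)
E
```

```text
shift [-0.4286  0.8613 -0.2036] turn [-0.000e+00  3.000e-04  4.004e-01] t 15.1 len 393.3
```

carry_out(
  moves=[0,0,-0.12,0,0,0,0,0,0,-0.203,0,0,0,0,-0.428,0.861,-0.203,0,0,0.4,0,-0.428,0.861,-0.203,0,0,0.4,0,-0.428,0.861,-0.203,0,0,0.4,0,-0.428,0.861,-0.203,0,0,0.4,0,-0.428,0.861,-0.203,0,0,0.4,0,-0.428,0.861,-0.203,0,0,0.4,0],
)

```text
time: 15.9
tool_pos: [561.8, 78.6, 172.1]
tcp_rot: [-3.141, 0.001, 3.04]
contact_force: [0.7, -0.8, -1.0]
grip_width: 44.9
```

```bash
python3 - <<'E'
from s import *
plan([593,161.7,112],np.pi-0.102)
E
```

```text
[561.79  78.57 172.15] [-3.1415e+00  5.0000e-04  3.0399e+00] [ 0.7 -0.8 -1. ] 44.9 15.9
shift [-0.0564  0.2147  0.1504] turn [-0.0002  0.001   0.0005] t 15.9 len 107.3
```

Blade tip will stop at about 55 mm (TCP 118) this call.

carry_out(
  moves=[-0.028,0.11,0,0,0,0,0,-0.0565,0.19,0,0,0,0,0,-0.0565,0.215,0,0,0,0,0,-0.0565,0.215,0.04,0,0,0,0,-0.0565,0.215,0.08,0,0,0,0,-0.0565,0.215,0.12,0,0,0,0,-0.0565,0.215,0.135,0,0,0,0,-0.0565,0.215,0.135,0,0,0,0],
)

```text
time: 16.7
tool_pos: [592.4, 161.1, 117.5]
tcp_rot: [-3.141, -0.001, 3.039]
contact_force: [0.2, 0.0, -1.1]
grip_width: 44.6
```

```bash
python3 - <<'E'
from s import *
c=get_calibration('wrist');o=get_obs()
i=capture('wrist')[:,:,::-1]
cv2.imwrite('pics/w12.png',i);crop(i,225,220,190,130,4,'pics/w12c.png')
p=o['tool_pos'];Rt=R.from_euler('xyz',o['tcp_rot'])
for v in (255,376):
    q=at('wrist',225+380/4,220+v/4,p[2]+13.2,c); print(v,Rt.inv().apply(q-p).round(2))
plan([593,161.7,96],np.pi-0.102)
E
```

```text
[592.36 161.06 117.48] [-3.1408e+00 -1.4000e-03  3.0392e+00] [ 0.2  0.  -1.1] 44.6 16.7
255 [  9.07  -0.74 -13.19]
376 [ -6.53  -0.73 -13.21]
shift [-0.      0.0011  0.056 ] turn [-0.0007  0.0005 -0.0005] t 16.75 len 22.4
```

View pics/w12c.png

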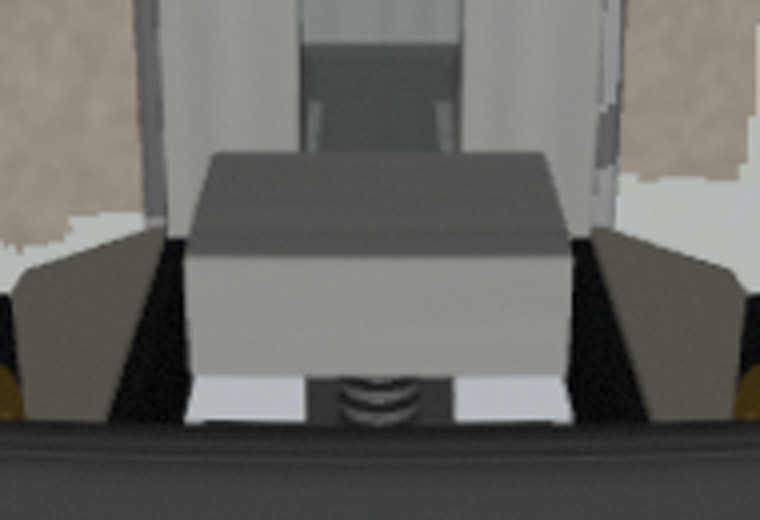

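carry_out(
  moves=[0,0.001,0.006,0,0,0,0,0,0.001,0.012,0,0,0,0,0,0.001,0.018,0,0,0,0,0,0.001,0.024,0,0,0,0,0,0.001,0.03,0,0,0,0,0,0.001,0.036,0,0,0,0,0,0.001,0.038,0,0,0,0,0,0.001,0.038,0,0,0,0],
)

```text
time: 17.55
tool_pos: [592.9, 161.7, 103.0]
tcp_rot: [-3.141, -0.0, 3.039]
contact_force: [0.6, -0.3, -1.2]
grip_width: 44.7
```

```bash
python3 s.py
```

```text
[592.91 161.67 102.98] [-3.1411e+00 -1.0000e-04  3.0393e+00] [ 0.6 -0.3 -1.2] 44.7 17.55
```

carry_out(
  moves=[0,0,0.002,0,0,0,0,0,0,0.004,0,0,0,0,0,0,0.006,0,0,0,0,0,0,0.008,0,0,0,0,0,0,0.01,0,0,0,0,0,0,0.012,0,0,0,0,0,0,0.012,0,0,0,0,0,0,0.012,0,0,0,0],
)

```text
time: 18.35
tool_pos: [592.9, 161.7, 98.1]
tcp_rot: [-3.141, -0.0, 3.039]
contact_force: [-1.1, -0.1, -0.6]
grip_width: 45.0
```

```bash
python3 s.py
```

```text
[592.89 161.65  98.14] [-3.1411e+00 -2.0000e-04  3.0393e+00] [-1.1 -0.1 -0.6] 45.0 18.35
```

carry_out(
  moves=[0,0,0.002,0,0,0,0,0,0,0.004,0,0,0,0,0,0,0.006,0,0,0,0,0,0,0.008,0,0,0,0,0,0,0.01,0,0,0,0,0,0,0.013,0,0,0,0,0,0,0.015,0,0,0,0,0,0,0.015,0,0,0,0],
)

```text
time: 19.15
tool_pos: [592.8, 161.7, 92.0]
tcp_rot: [-3.141, -0.0, 3.039]
contact_force: [-0.1, -0.3, -0.3]
grip_width: 44.7
```

```bash
python3 s.py
```

```text
[592.8  161.67  91.96] [-3.1411e+00 -5.0000e-04  3.0394e+00] [-0.1 -0.3 -0.3] 44.7 19.15
```

carry_out(
  moves=[0,0,0.006,0,0,0,0,0,0,0.012,0,0,0,0,0,0,0.018,0,0,0,0,0,0,0.024,0,0,0,0,0,0,0.03,0,0,0,0,0,0,0.03,0,0,0,0.2,0,0,0.03,0,0,0,0.55,0,0,0.03,0,0,0,0.55],
)

```text
time: 19.95
tool_pos: [593.0, 161.7, 80.2]
tcp_rot: [-3.141, 0.0, 3.039]
contact_force: [0.8, 0.7, -0.9]
grip_width: 49.9
```

```bash
python3 - <<'E'
from s import *
c=get_calibration('wrist');o=get_obs()
i=capture('wrist')[:,:,::-1]
cv2.imwrite('pics/w13.png',i);crop(i,225,190,190,160,4,'pics/w13c.png')
i=capture('scene')[:,:,::-1];crop(i,340,190,140,120,5,'pics/s13c.png')
p=o['tool_pos'];Rt=R.from_euler('xyz',o['tcp_rot'])
for v in (370,380,390,490,500):
    q=at('wrist',225+380/4,190+v/4,92,c); print(v,Rt.inv().apply(q-p).round(2))
E
```

```text
[592.97 161.69  80.16] [-3.1412  0.      3.0394] [ 0.8  0.7 -0.9] 49.9 19.95
370 [  9.08  -0.79 -11.84]
380 [  7.83  -0.79 -11.84]
390 [  6.57  -0.79 -11.84]
490 [ -6.48  -0.79 -11.84]
500 [ -7.83  -0.78 -11.84]
```

View pics/w13c.png

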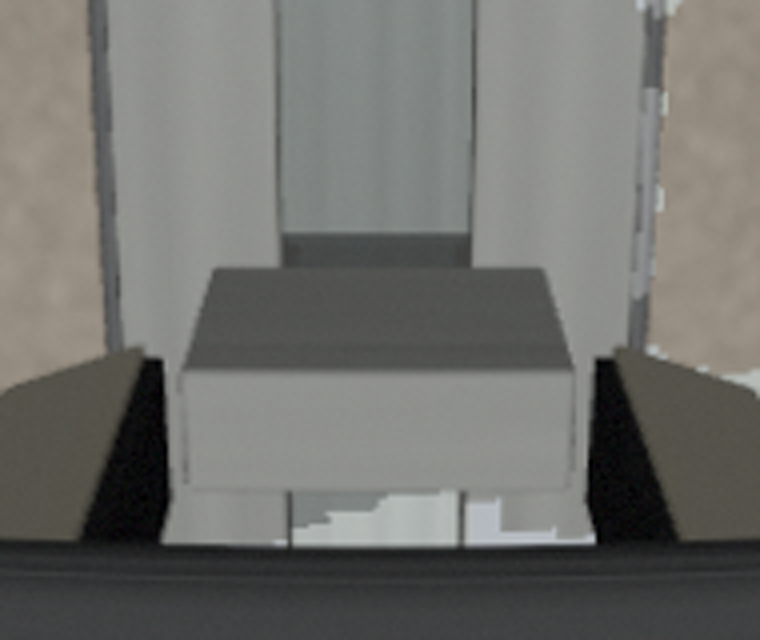

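View pics/s13c.png

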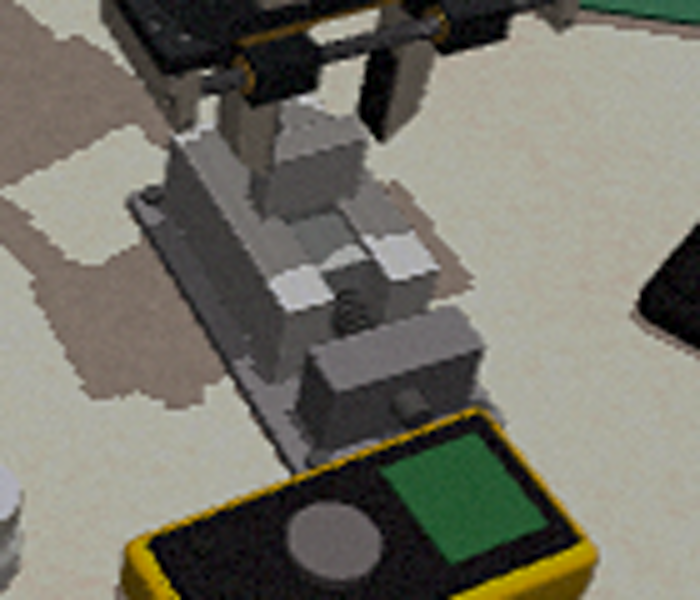

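carry_out(
  moves=[0,0,0,0,0,0,0.4,0,0,0,0,0,0,0.3,0,0,0,0,0,0,0.2,0,0,0,0,0,0,0.1,0,0,0,0,0,0,0.05,0,0,0,0,0,0,0.05,0,0,-0.005,0,0,0,0.05,0,0,-0.02,0,0,0,0.05],
)

```text
time: 20.85
tool_pos: [592.4, 161.6, 87.7]
tcp_rot: [-3.141, -0.002, 3.039]
contact_force: [0.5, 0.7, -0.8]
grip_width: 44.4
```

```bash
python3 - <<'E'
from s import *
plan([459.0,-199.4,172],np.pi+0.107)
E
```

```text
[592.35 161.61  87.69] [-3.1408e+00 -1.8000e-03  3.0394e+00] [ 0.5  0.7 -0.8] 44.4 20.85
shift [ 0.2399 -0.932  -0.2096] turn [-0.0012 -0.0035 -0.3996] t 20.85 len 394.0
```

carry_out(
  moves=[0,0,-0.1,0,0,0,0,0,0,-0.21,0,0,0,0,0.24,-0.932,-0.21,0,0,-0.4,0,0.24,-0.932,-0.21,0,0,-0.4,0,0.24,-0.932,-0.21,0,0,-0.4,0,0.24,-0.932,-0.21,0,0,-0.4,0,0.24,-0.932,-0.21,0,0,-0.4,0,0.24,-0.932,-0.21,0,0,-0.4,0],
)

```text
time: 21.65
tool_pos: [488.0, -120.3, 172.7]
tcp_rot: [-3.141, -0.001, -3.034]
contact_force: [0.3, -0.5, -1.1]
grip_width: 44.1
```

```bash
python3 - <<'E'
from s import *
plan([459.0,-199.4,172],np.pi+0.107)
E
```

```text
[ 488.   -120.3   172.67] [-3.1407e+00 -1.0000e-03 -3.0341e+00] [ 0.3 -0.5 -1.1] 44.1 21.65
shift [ 0.0933 -0.1888  0.0019] turn [-0.0018 -0.0019  0.0009] t 21.65 len 84.2
```

carry_out(
  moves=[0.05,-0.1,0,0,0,0,0,0.093,-0.189,0,0,0,0,0,0.093,-0.189,0,0,0,0,0,0.093,-0.189,0.03,0,0,0,0,0.093,-0.189,0.07,0,0,0,0,0.093,-0.189,0.11,0,0,0,0,0.093,-0.189,0.12,0,0,0,0,0.093,-0.189,0.12,0,0,0,0],
)

```text
time: 22.45
tool_pos: [459.1, -198.8, 124.6]
tcp_rot: [-3.141, -0.002, -3.034]
contact_force: [0.1, -0.2, -0.4]
grip_width: 44.3
```

```bash
python3 - <<'E'
from s import *
plan([459.0,-199.4,80],np.pi+0.107)
E
```

```text
[ 459.09 -198.78  124.62] [-3.1415e+00 -1.8000e-03 -3.0336e+00] [ 0.1 -0.2 -0.4] 44.3 22.45
shift [ 0.0002 -0.0015  0.1116] turn [-0.0002 -0.0034  0.002 ] t 22.45 len 44.6
```

carry_out(
  moves=[0,-0.0015,0.025,0,0,0,0,0,-0.0015,0.05,0,0,0,0,0,-0.0015,0.075,0,0,0,0,0,-0.0015,0.098,0,0,0,0,0,-0.0015,0.112,0,0,0,0,0,-0.0015,0.112,0,0,0,0.2,0,-0.0015,0.112,0,0,0,0.75,0,-0.0015,0.112,0,0,0,0.75],
)

```text
time: 23.25
tool_pos: [459.1, -199.5, 79.7]
tcp_rot: [-3.141, -0.002, -3.034]
contact_force: [0.3, -0.0, -0.3]
grip_width: 56.4
```

```bash
python3 - <<'E'
from s import *
i=capture('wrist')[:,:,::-1]
cv2.imwrite('pics/w14.png',i)
plan([584.5,-184,125],np.pi+0.107)
E
```

```text
[ 459.15 -199.48   79.7 ] [-3.1413e+00 -1.6000e-03 -3.0335e+00] [ 0.3 -0.  -0.3] 56.4 23.25
shift [-0.3156  0.0047 -0.1138] turn [-0.0005 -0.0032  0.0019] t 23.3 len 134.2
```

View pics/w14.png

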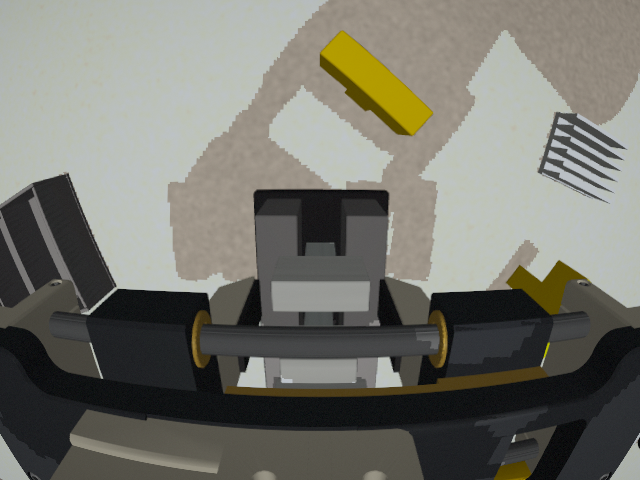

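carry_out(
  moves=[0,0,-0.12,0,0,0,0.85,-0.05,0,-0.15,0,0,0,0.85,-0.314,0.009,-0.18,0,0,0,0.85,-0.314,0.009,-0.18,0,0,0,0.85,-0.314,0.009,-0.18,0,0,0,0.85,-0.314,0.009,-0.18,0,0,0,0.85,-0.314,0.009,-0.18,0,0,0,0.85,-0.314,0.009,-0.18,0,0,0,0.85],
)

```text
time: 24.1
tool_pos: [582.4, -182.6, 151.2]
tcp_rot: [3.141, -0.003, -3.034]
contact_force: [0.3, -0.3, 0.0]
grip_width: 78.0
```

```bash
python3 - <<'E'
from s import *
import pickle
c=get_calibration('wrist');pickle.dump(c,open('w15.pkl','wb'))
i=capture('wrist')[:,:,::-1]
cv2.imwrite('pics/w15.png',i);crop(i,245,200,150,140,4,'pics/w15c.png')
E
```

```text
[ 582.38 -182.58  151.19] [ 3.1413e+00 -3.0000e-03 -3.0344e+00] [ 0.3 -0.3  0. ] 78.0 24.1
```

View pics/w15c.png

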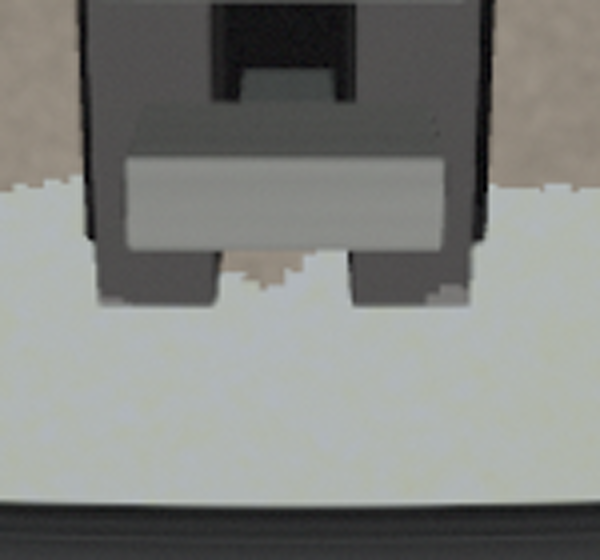

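```bash
python3 - <<'E'
from s import *
import pickle
c=pickle.load(open('w15.pkl','rb'))
T=lambda u,v:at('wrist',245+u/4,200+v/4,92,c)[:2]
q=[T(126,157),T(444,157),T(126,248),T(444,248)];print(np.mean(q,0),np.linalg.norm(q[1]-q[0]))
m=np.mean(q,0); plan([m[0]-0.3,m[1]+0.6,79],np.pi+0.107)
E
```

```text
[ 582.54 -182.68  151.42] [ 3.1415e+00 -2.5000e-03 -3.0346e+00] [-0.6  0.3  0.4] 77.6 24.15
[ 582.65729144 -185.61584693] 50.77774376582358
shift [ 0.0006 -0.0058  0.181 ] turn [ 0.0002 -0.0048  0.    ] t 24.15 len 72.5
```

carry_out(
  moves=[0.0006,-0.006,0.05,0,-0.005,0,0.8,0.0006,-0.006,0.1,0,-0.005,0,0.75,0.0006,-0.006,0.15,0,-0.005,0,0.75,0.0006,-0.006,0.175,0,-0.005,0,0.75,0.0006,-0.006,0.18,0,-0.005,0,0.7,0.0006,-0.006,0.18,0,-0.005,0,0.6,0.0006,-0.006,0.18,0,-0.005,0,0.4,0.0006,-0.006,0.18,0,-0.005,0,0.3],
)

```text
time: 24.95
tool_pos: [582.9, -185.4, 80.5]
tcp_rot: [-3.141, 0.002, -3.035]
contact_force: [-0.4, 0.3, 2.6]
grip_width: 50.3
```

```bash
python3 s.py
```

```text
[ 582.92 -185.39   80.55] [-3.1406e+00  1.7000e-03 -3.0346e+00] [-0.4  0.3  2.6] 50.3 24.95
```

carry_out(
  moves=[0,0,0,0,0,0,0.2,0,0,0,0,0,0,0.1,0,0,0,0,0,0,0,0,0,0,0,0,0,0,0,0,-0.01,0,0,0,0,0,0,-0.04,0,0,0,0,0,0,-0.1,0,0,0,0,0,0,-0.1,0,0,0,0],
)

```text
time: 25.75
tool_pos: [584.9, -186.3, 124.6]
tcp_rot: [-3.137, 0.008, -3.034]
contact_force: [0.9, -0.3, 0.5]
grip_width: 50.0
```

```bash
python3 - <<'E'
from s import *
c=get_calibration('wrist');o=get_obs()
i=capture('wrist')[:,:,::-1]
cv2.imwrite('pics/w16.png',i);crop(i,225,220,190,130,4,'pics/w16c.png')
p=o['tool_pos'];Rt=R.from_euler('xyz',o['tcp_rot'])
for v in (255,265,376,386):
    q=at('wrist',225+380/4,220+v/4,p[2]+11.7,c); print(v,Rt.inv().apply(q-p).round(2))
plan([593.5,161.7,172],np.pi-0.102)
E
```

```text
[ 584.92 -186.27  124.62] [-3.137   0.0078 -3.0345] [ 0.9 -0.3  0.5] 50.0 25.75
255 [  8.67  -0.79 -11.76]
265 [  7.41  -0.79 -11.75]
376 [ -7.16  -0.78 -11.64]
386 [ -8.53  -0.78 -11.63]
shift [-0.117   0.861  -0.1251] turn [-0.0053  0.0116  0.3994] t 25.8 len 351.2
```

View pics/w16c.png

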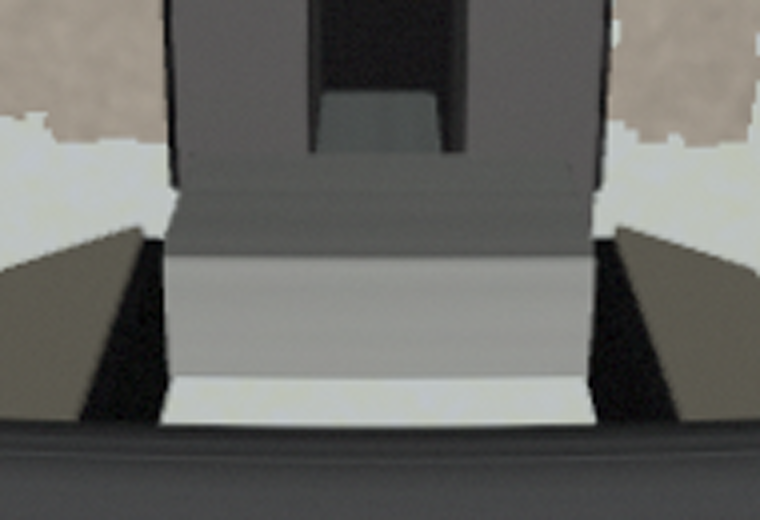

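carry_out(
  moves=[-0.01,0.08,-0.11,0,0,0,0,-0.117,0.861,-0.125,-0.005,0.011,0.4,0,-0.117,0.861,-0.125,-0.005,0.011,0.4,0,-0.117,0.861,-0.125,-0.005,0.011,0.4,0,-0.117,0.861,-0.125,-0.005,0.011,0.4,0,-0.117,0.861,-0.125,-0.005,0.011,0.4,0,-0.117,0.861,-0.125,-0.005,0.011,0.4,0,-0.117,0.861,-0.125,-0.005,0.011,0.4,0],
)

```text
time: 26.6
tool_pos: [592.5, 166.1, 171.4]
tcp_rot: [3.141, -0.001, 3.043]
contact_force: [0.3, -0.7, -0.7]
grip_width: 50.0
```

```bash
python3 - <<'E'
from s import *
plan([593.6,161.7,118],np.pi-0.102)
E
```

```text
[592.55 166.12 171.36] [ 3.1406e+00 -8.0000e-04  3.0428e+00] [ 0.3 -0.7 -0.7] 50.0 26.6
shift [-0.0038 -0.0109  0.1334] turn [ 0.0018 -0.0014  0.0062] t 26.6 len 53.6
```

carry_out(
  moves=[-0.004,-0.011,0.02,0.002,-0.001,0.006,0,-0.004,-0.011,0.05,0.002,-0.001,0.006,0,-0.004,-0.011,0.08,0.002,-0.001,0.006,0,-0.004,-0.011,0.11,0.002,-0.001,0.006,0,-0.004,-0.011,0.125,0.002,-0.001,0.006,0,-0.004,-0.011,0.133,0.002,-0.001,0.006,0,-0.004,-0.011,0.133,0.002,-0.001,0.006,0,-0.004,-0.011,0.133,0.002,-0.001,0.006,0],
)

```text
time: 27.4
tool_pos: [594.0, 161.5, 118.6]
tcp_rot: [3.141, 0.001, 3.039]
contact_force: [0.7, 0.7, -1.3]
grip_width: 50.4
```

```bash
python3 - <<'E'
from s import *
c=get_calibration('wrist');o=get_obs()
i=capture('wrist')[:,:,::-1]
cv2.imwrite('pics/w17.png',i);crop(i,225,220,190,130,4,'pics/w17c.png')
p=o['tool_pos'];Rt=R.from_euler('xyz',o['tcp_rot'])
for v in (255,376):
    q=at('wrist',225+380/4,220+v/4,p[2]+12.5,c); print(v,Rt.inv().apply(q-p).round(2))
plan([593.6,161.7,104],np.pi-0.102)
E
```

```text
[594.03 161.5  118.58] [3.1414e+00 6.0000e-04 3.0393e+00] [ 0.7  0.7 -1.3] 50.4 27.4
255 [  8.77  -0.77 -12.51]
376 [ -6.91  -0.76 -12.5 ]
shift [0.0012 0.0002 0.0368] turn [ 0.0004  0.0015 -0.0002] t 27.45 len 14.7
```

View pics/w17c.png

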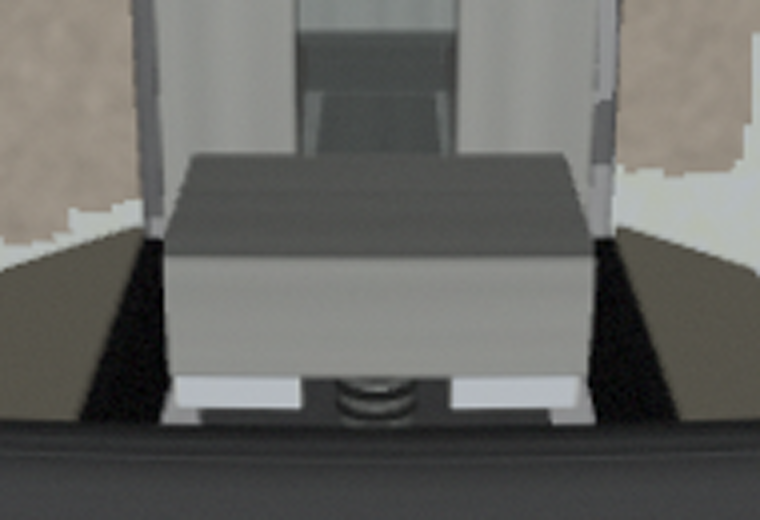

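carry_out(
  moves=[0.001,0,0.005,0,0,0,0,0.001,0,0.01,0,0,0,0,0.001,0,0.015,0,0,0,0,0.001,0,0.02,0,0,0,0,0.001,0,0.024,0,0,0,0,0.001,0,0.027,0,0,0,0,0.001,0,0.03,0,0,0,0,0.001,0,0.03,0,0,0,0],
)

```text
time: 28.25
tool_pos: [593.6, 161.6, 106.5]
tcp_rot: [3.142, 0.001, 3.04]
contact_force: [0.4, 0.2, -0.3]
grip_width: 50.2
```

```bash
python3 s.py
```

```text
[593.58 161.64 106.51] [3.1415e+00 5.0000e-04 3.0396e+00] [ 0.4  0.2 -0.3] 50.2 28.25
```

carry_out(
  moves=[0,0,0.001,0,0,0,0,0,0,0.002,0,0,0,0,0,0,0.003,0,0,0,0,0,0,0.004,0,0,0,0,0,0,0.005,0,0,0,0,0,0,0.006,0,0,0,0,0,0,0.007,0,0,0,0,0,0,0.008,0,0,0,0],
)

```text
time: 29.05
tool_pos: [593.6, 161.7, 103.3]
tcp_rot: [3.141, 0.001, 3.04]
contact_force: [-0.4, -0.4, 0.2]
grip_width: 49.9
```

```bash
python3 s.py
```

```text
[593.56 161.65 103.32] [3.1415e+00 5.0000e-04 3.0396e+00] [-0.4 -0.4  0.2] 49.9 29.05
```

carry_out(
  moves=[0,0,0.001,0,0,0,0,0,0,0.002,0,0,0,0,0,0,0.003,0,0,0,0,0,0,0.004,0,0,0,0,0,0,0.005,0,0,0,0,0,0,0.006,0,0,0,0,0,0,0.007,0,0,0,0,0,0,0.008,0,0,0,0],
)

```text
time: 29.85
tool_pos: [593.8, 161.7, 100.4]
tcp_rot: [3.141, 0.001, 3.04]
contact_force: [-0.1, 0.1, 3.2]
grip_width: 50.1
```

```bash
python3 s.py
```

```text
[593.76 161.65 100.37] [3.1414e+00 1.0000e-03 3.0396e+00] [-0.1  0.1  3.2] 50.1 29.85
```

carry_out(
  moves=[0,0,0.001,0,0,0,0,0,0,0.002,0,0,0,0,0,0,0.003,0,0,0,0,0,0,0.004,0,0,0,0,0,0,0.005,0,0,0,0,0,0,0.006,0,0,0,0,0,0,0.007,0,0,0,0,0,0,0.008,0,0,0,0],
)

```text
time: 30.65
tool_pos: [595.4, 161.7, 99.5]
tcp_rot: [3.141, 0.006, 3.04]
contact_force: [-1.1, -1.3, 12.9]
grip_width: 50.2
```

```bash
python3 s.py
```

```text
[595.43 161.65  99.52] [3.1406 0.006  3.0396] [-1.1 -1.3 12.9] 50.2 30.65
```

```bash
python3 - <<'E'
from s import *
c=get_calibration('wrist')
i=capture('wrist')[:,:,::-1]
cv2.imwrite('pics/w18.png',i);crop(i,225,190,190,160,4,'pics/w18c.png')
i=capture('scene')[:,:,::-1];crop(i,340,190,140,120,5,'pics/s18c.png')
o=get_obs();print(o['tool_pos'],o['contact_force'],o['joint_positions'].round(4))
E
```

```text
[595.43 161.65  99.52] [3.1406 0.006  3.0396] [-1.1 -1.3 12.9] 50.2 30.65
[595.4416876  161.61118312  99.48236303] [-1.41257482 -1.20652565 11.53191084] [ 1.4110e-01  6.1180e-01  1.4188e+00 -5.0000e-04  1.1050e+00 -1.3274e+00]
```

View pics/w18c.png

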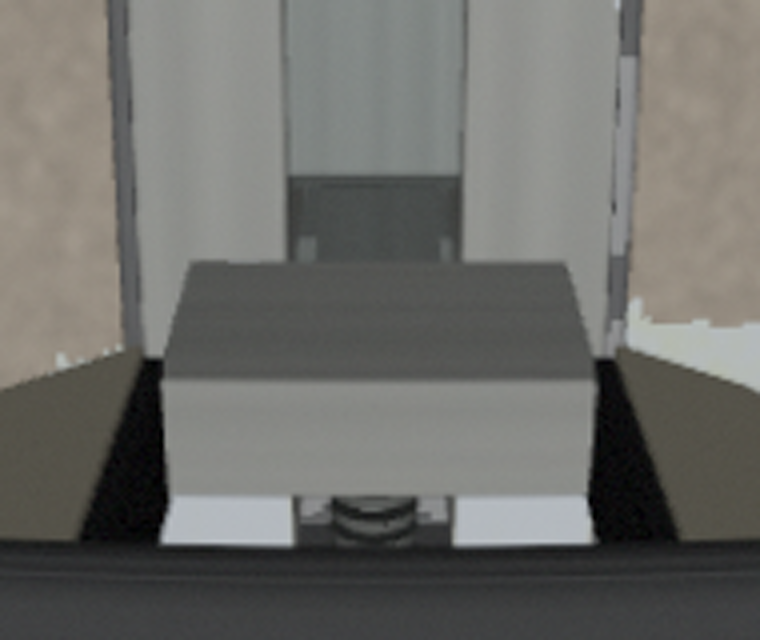

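View pics/s18c.png

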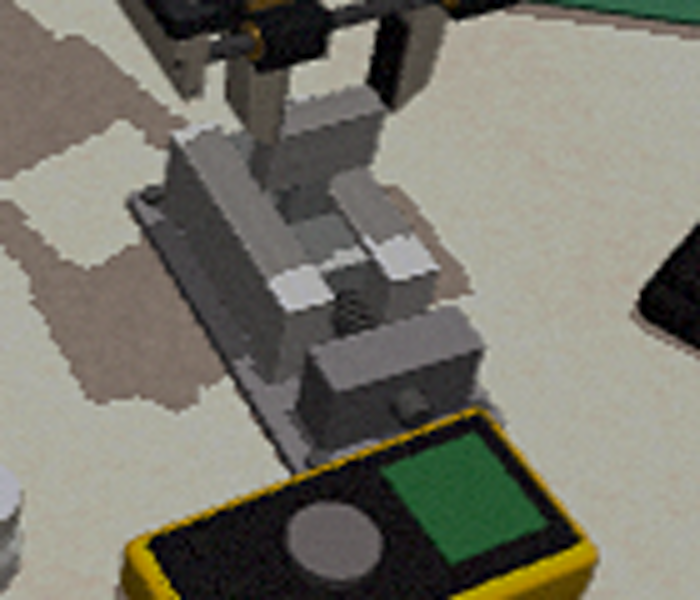

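carry_out(
  moves=[0.001,0,0.004,0,0,0,0,0.002,0,0.005,0,0,0,0,0.003,0,0.006,0,0,0,0,0.004,0,0.0065,0,0,0,0,0.004,0,0.007,0,0,0,0,0.004,0,0.0075,0,0,0,0,0.004,0,0.008,0,0,0,0,0.004,0,0.008,0,0,0,0],
)

```text
time: 31.55
tool_pos: [595.1, 161.8, 98.1]
tcp_rot: [3.14, 0.01, 3.04]
contact_force: [-0.5, -0.1, 9.0]
grip_width: 50.6
```

```bash
python3 s.py
```

```text
[595.1  161.81  98.05] [3.1399 0.0096 3.0395] [-0.5 -0.1  9. ] 50.6 31.55
```

```bash
python3 - <<'E'
from h import *
plan([594.0,161.7,94],np.pi-0.102)
E
```

```text
shift [ 0.0028 -0.0006  0.0101] turn [ 0.0032  0.0183 -0.0001] t 31.55 len 4.2
```

carry_out(
  moves=[0.003,0,0.004,0.003,0.018,0,0,0.003,0,0.005,0.003,0.018,0,0,0.003,0,0.006,0.003,0.018,0,0,0.003,0,0.007,0.003,0.018,0,0,0.003,0,0.008,0.003,0.018,0,0,0.003,0,0.009,0.003,0.018,0,0,0.003,0,0.01,0.003,0.018,0,0,0.003,0,0.011,0.003,0.018,0,0],
)

```text
time: 32.35
tool_pos: [594.8, 162.1, 94.8]
tcp_rot: [3.141, 0.003, 3.039]
contact_force: [-0.1, 0.2, 6.5]
grip_width: 50.3
```

```bash
python3 - <<'E'
from s import *
plan([594.0,161.7,90],np.pi-0.102)
E
```

```text
[594.81 162.07  94.8 ] [3.1408e+00 2.7000e-03 3.0395e+00] [-0.1  0.2  6.5] 50.3 32.35
shift [ 0.0019 -0.0011  0.012 ] turn [ 0.0015  0.0051 -0.0002] t 32.35 len 4.9
```

carry_out(
  moves=[0.002,-0.001,0.005,0.001,0.005,0,0,0.002,-0.001,0.007,0.001,0.005,0,0,0.002,-0.001,0.009,0.001,0.005,0,0,0.002,-0.001,0.011,0.001,0.005,0,0,0.002,-0.001,0.013,0.001,0.005,0,0,0.002,-0.001,0.015,0.001,0.005,0,0,0.002,-0.001,0.017,0.001,0.005,0,0,0.002,-0.001,0.019,0.001,0.005,0,0],
)

```text
time: 33.15
tool_pos: [594.7, 162.0, 88.3]
tcp_rot: [3.141, 0.002, 3.04]
contact_force: [-1.0, -0.3, 7.8]
grip_width: 50.4
```

```bash
python3 - <<'E'
from s import *
plan([594.0,161.7,86],np.pi-0.102)
E
```

```text
[594.66 161.96  88.27] [3.1407e+00 2.1000e-03 3.0396e+00] [-1.  -0.3  7.8] 50.4 33.15
shift [ 0.0016 -0.0008  0.0057] turn [ 0.0017  0.004  -0.0001] t 33.15 len 2.4
```

carry_out(
  moves=[0.002,-0.001,0.005,0.001,0.004,0,0,0.002,-0.001,0.007,0.001,0.004,0,0,0.002,-0.001,0.009,0.001,0.004,0,0,0.002,-0.001,0.011,0.001,0.004,0,0,0.002,-0.001,0.013,0.001,0.004,0,0,0.002,-0.001,0.0145,0.001,0.004,0,0,0.002,-0.001,0.016,0.001,0.004,0,0,0.002,-0.001,0.016,0.001,0.004,0,0],
)

```text
time: 33.95
tool_pos: [594.2, 161.8, 82.7]
tcp_rot: [3.141, 0.001, 3.039]
contact_force: [-0.9, 0.2, 6.1]
grip_width: 50.2
```

```bash
python3 - <<'E'
from s import *
c=get_calibration('wrist')
i=capture('wrist')[:,:,::-1]
cv2.imwrite('pics/w19.png',i);crop(i,225,190,190,160,4,'pics/w19c.png')
E
```

```text
[594.18 161.84  82.69] [3.1406e+00 1.1000e-03 3.0395e+00] [-0.9  0.2  6.1] 50.2 33.95
```

View pics/w19c.png

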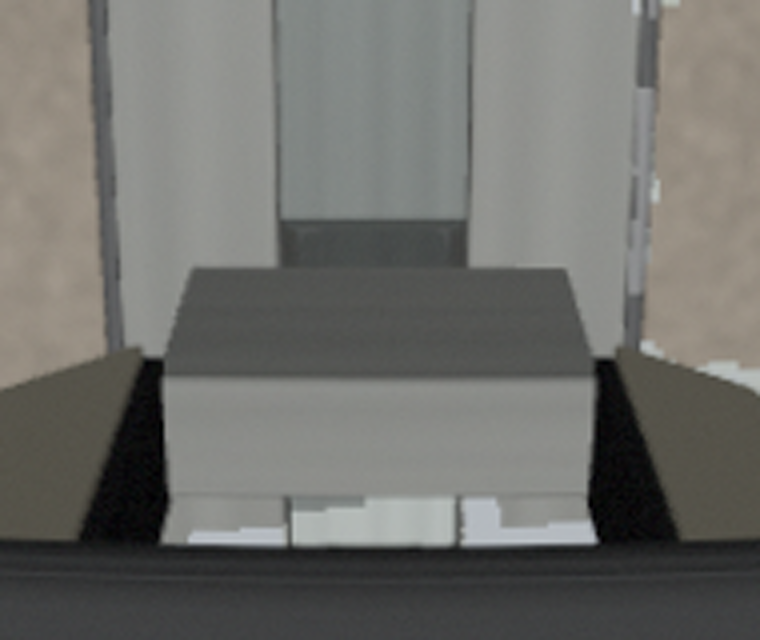

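carry_out(
  moves=[0.001,0,0.004,0,0.002,0,0,0.001,0,0.005,0,0.002,0,0,0.001,0,0.006,0,0.002,0,0,0.001,0,0.007,0,0.002,0,0,0.001,0,0.008,0,0.002,0,0,0.001,0,0.0085,0,0.002,0,0,0.001,0,0.009,0,0.002,0,0,0.001,0,0.009,0,0.002,0,0],
)

```text
time: 34.8
tool_pos: [594.2, 162.0, 80.6]
tcp_rot: [3.14, 0.002, 3.04]
contact_force: [-3.1, -0.3, 10.0]
grip_width: 50.5
```

```bash
python3 s.py
```

```text
[594.2  162.03  80.58] [3.1402e+00 1.8000e-03 3.0396e+00] [-3.1 -0.3 10. ] 50.5 34.8
```

carry_out(
  moves=[0.001,0,0.004,0,0.003,0,0,0.001,0,0.0042,0,0.003,0,0,0.001,0,0.0045,0,0.003,0,0,0.001,0,0.0047,0,0.003,0,0,0.001,0,0.005,0,0.003,0,0,0.001,0,0.0052,0,0.003,0,0,0.001,0,0.0055,0,0.003,0,0,0.001,0,0.0055,0,0.003,0,0],
)

```text
time: 35.6
tool_pos: [594.3, 162.1, 80.5]
tcp_rot: [3.14, 0.002, 3.04]
contact_force: [-4.7, -0.7, 14.0]
grip_width: 50.4
```

```bash
python3 - <<'E'
from s import *
c=get_calibration('wrist')
i=capture('wrist')[:,:,::-1]
cv2.imwrite('pics/w20.png',i);crop(i,225,190,190,160,4,'pics/w20c.png')
i=capture('scene')[:,:,::-1];crop(i,360,190,90,75,8,'pics/s20c.png')
E
```

```text
[594.29 162.1   80.47] [3.1399e+00 2.3000e-03 3.0397e+00] [-4.7 -0.7 14. ] 50.4 35.6
```

View pics/w20c.png

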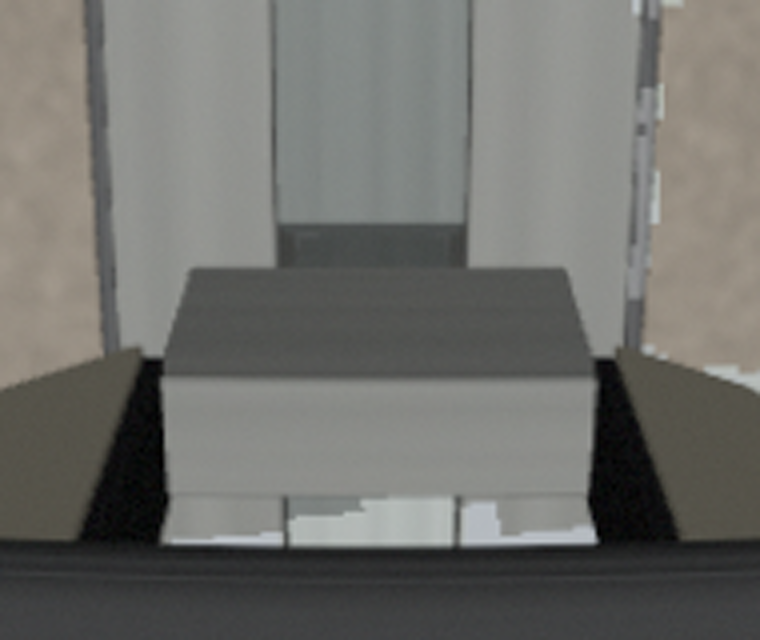

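View pics/s20c.png

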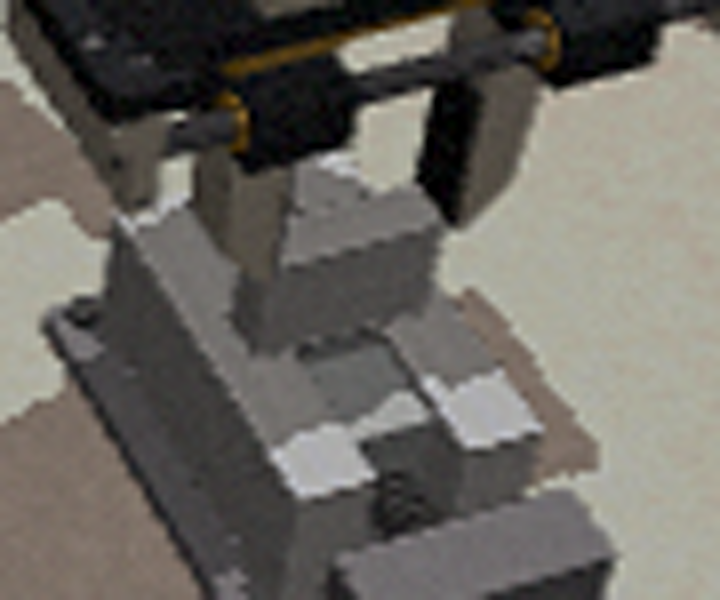

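```bash
python3 - <<'E'
from h import *
c=get_calibration('wrist')
T=lambda u,v,z:at('wrist',225+u/4,190+v/4,z,c)
for z in (55,56,57,58): 
  a,b=T(190,268,z),T(567,268,z);t,u=T(163,377,z+36),T(596,377,z+36); print(z,np.linalg.norm(a-b).round(2),np.linalg.norm(t-u).round(2),((a+b)/2).round(1),((t+u)/2).round(1))
E
```

```text
55 52.09 50.06 [586.6 162.   55. ] [586.8 162.   91. ]
56 51.82 49.74 [586.3 162.1  56. ] [586.3 162.1  92. ]
57 51.54 49.42 [585.9 162.1  57. ] [585.9 162.1  93. ]
58 51.27 49.1 [585.5 162.1  58. ] [585.4 162.1  94. ]
```

carry_out(
  moves=[0,0,0.003,0,0,0,0,0,0,0.001,0,0,0,0.2,0,0,0,0,0,0,0.4,0,0,0,0,0,0,0.6,0,0,0,0,0,0,0.8,0,0,0,0,0,0,0.8,0,0,0,0,0,0,0.8,0,0,0,0,0,0,0.8],
)

```text
time: 36.5
tool_pos: [594.3, 162.1, 80.3]
tcp_rot: [3.14, 0.002, 3.04]
contact_force: [0.6, 0.3, -0.2]
grip_width: 73.2
```

```bash
python3 - <<'E'
from s import *
c=get_calibration('wrist')
i=capture('wrist')[:,:,::-1]
cv2.imwrite('pics/w21.png',i);crop(i,225,190,190,160,4,'pics/w21c.png')
i=capture('scene')[:,:,::-1];crop(i,360,190,90,75,8,'pics/s21c.png')
E
```

```text
[594.33 162.07  80.29] [3.1399e+00 2.2000e-03 3.0396e+00] [ 0.6  0.3 -0.2] 73.2 36.5
```

View pics/w21c.png

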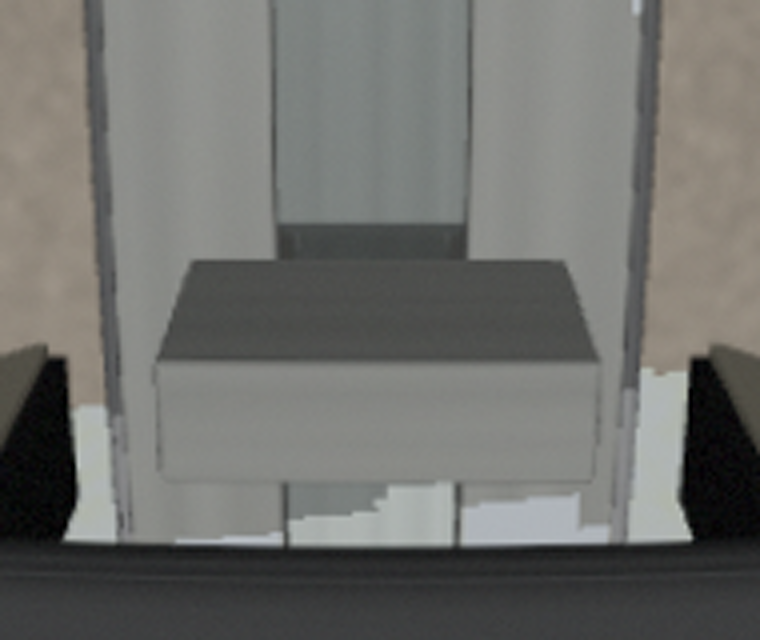

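View pics/s21c.png

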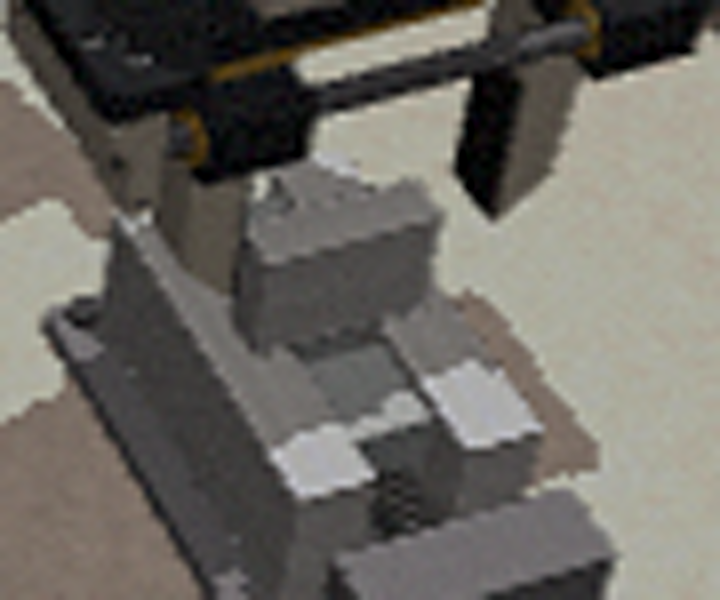

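```bash
python3 - <<'E'
from h import *
c=get_calibration('wrist')
T=lambda u,v,z:at('wrist',225+u/4,190+v/4,z,c)
for z in (55,56,57,58): 
  a,b=T(190,261,z),T(567,261,z);t,u=T(156,360,z+36),T(599,360,z+36); print(z,np.linalg.norm(a-b).round(2),np.linalg.norm(t-u).round(2),((a+b)/2).round(1),((t+u)/2).round(1))
plan([592.6,161.7,125],np.pi-0.102)
E
```

```text
55 51.97 50.96 [585.6 162.1  55. ] [584.6 162.   91. ]
56 51.7 50.63 [585.2 162.2  56. ] [584.2 162.   92. ]
57 51.43 50.31 [584.9 162.2  57. ] [583.7 162.1  93. ]
58 51.16 49.98 [584.5 162.2  58. ] [583.3 162.1  94. ]
shift [ 0.0039 -0.0011 -0.1116] turn [0.0032 0.0043 0.0002] t 36.6 len 44.7
```

carry_out(
  moves=[0,0,-0.06,0,0,0,0.8,0.004,0,-0.112,0.003,0.004,0,0.8,0.004,0,-0.112,0.003,0.004,0,0.5,0.004,0,-0.112,0.003,0.004,0,0,0.004,0,-0.112,0.003,0.004,0,0,0.004,0,-0.112,0.003,0.004,0,0,0.004,0,-0.112,0.003,0.004,0,0,0.004,0,-0.112,0.003,0.004,0,0],
)

```text
time: 37.4
tool_pos: [592.5, 162.1, 124.7]
tcp_rot: [-3.142, -0.001, 3.04]
contact_force: [0.4, 1.2, 0.1]
grip_width: 30.0
```

```bash
python3 - <<'E'
from s import *
plan([592.6,161.7,112],np.pi-0.102)
E
```

```text
[592.47 162.13 124.68] [-3.1415e+00 -6.0000e-04  3.0397e+00] [0.4 1.2 0.1] 30.0 37.4
shift [-0.0005 -0.001   0.0317] turn [-0.0001 -0.0011  0.0001] t 37.4 len 12.7
```

carry_out(
  moves=[-0.0005,-0.001,0.005,0,0,0,0,-0.0005,-0.001,0.01,0,0,0,0,-0.0005,-0.001,0.015,0,0,0,0,-0.0005,-0.001,0.02,0,0,0,0,-0.0005,-0.001,0.025,0,0,0,0,-0.0005,-0.001,0.03,0,0,0,0,-0.0005,-0.001,0.032,0,0,0,0,-0.0005,-0.001,0.032,0,0,0,0],
)

```text
time: 38.2
tool_pos: [592.5, 161.7, 111.7]
tcp_rot: [-3.141, -0.001, 3.04]
contact_force: [-0.8, -0.1, 0.0]
grip_width: 0.7
```

```bash
python3 - <<'E'
from s import *
i=capture('wrist')[:,:,::-1]
cv2.imwrite('pics/w22.png',i);crop(i,225,190,190,160,4,'pics/w22c.png')
E
```

```text
[592.53 161.67 111.71] [-3.1414e+00 -9.0000e-04  3.0396e+00] [-0.8 -0.1  0. ] 0.7 38.2
```

View pics/w22c.png

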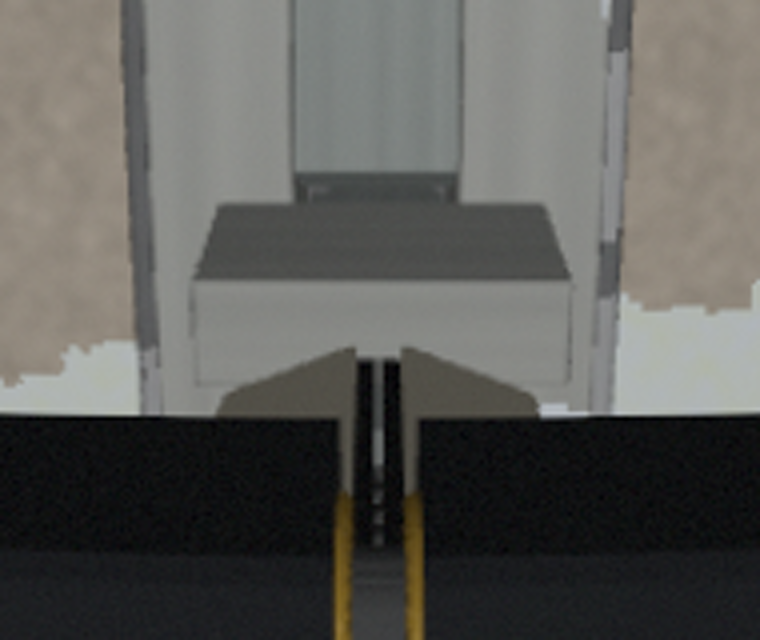

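```bash
python3 - <<'E'
from h import *
c=get_calibration('wrist');o=get_obs();p=o['tool_pos'];Rt=R.from_euler('xyz',o['tcp_rot'])
for v,z in ((350,p[2]-17),(280,92),(385,92),(205,56)):
    q=at('wrist',225+380/4,190+v/4,z,c); print(v,Rt.inv().apply(q-p).round(2),q.round(1))
E
```

```text
350 [-0.85 -0.69 17.  ] [593.4 160.9  94.8]
280 [ 8.14 -0.69 19.82] [584.4 161.8  92. ]
385 [-7.31 -0.68 19.81] [599.8 160.3  92. ]
205 [ 7.17 -0.6  55.82] [585.4 161.8  56. ]
```

carry_out(
  moves=[0,0,0.002,0,0,0,0,0,0,0.004,0,0,0,0,0,0,0.005,0,0,0,0,0,0,0.006,0,0,0,0,0,0,0.007,0,0,0,0,0,0,0.008,0,0,0,0,0,0,0.009,0,0,0,0,0,0,0.01,0,0,0,0],
)

```text
time: 39.05
tool_pos: [592.6, 161.7, 107.8]
tcp_rot: [-3.141, -0.001, 3.04]
contact_force: [0.6, 0.4, -0.5]
grip_width: -0.1
```

```bash
python3 s.py
```

```text
[592.61 161.71 107.82] [-3.1415e+00 -6.0000e-04  3.0396e+00] [ 0.6  0.4 -0.5] -0.1 39.05
```

carry_out(
  moves=[0,0,0.001,0,0,0,0,0,0,0.002,0,0,0,0,0,0,0.003,0,0,0,0,0,0,0.004,0,0,0,0,0,0,0.005,0,0,0,0,0,0,0.006,0,0,0,0,0,0,0.006,0,0,0,0,0,0,0.006,0,0,0,0],
)

```text
time: 39.85
tool_pos: [592.6, 161.7, 105.4]
tcp_rot: [-3.141, -0.001, 3.04]
contact_force: [0.9, -0.5, 0.8]
grip_width: 0.4
```

```bash
python3 - <<'E'
from s import *
i=capture('scene')[:,:,::-1];crop(i,360,190,90,75,8,'pics/s23c.png')
E
```

```text
[592.6  161.72 105.41] [-3.1415e+00 -6.0000e-04  3.0396e+00] [ 0.9 -0.5  0.8] 0.4 39.85
```

View pics/s23c.png

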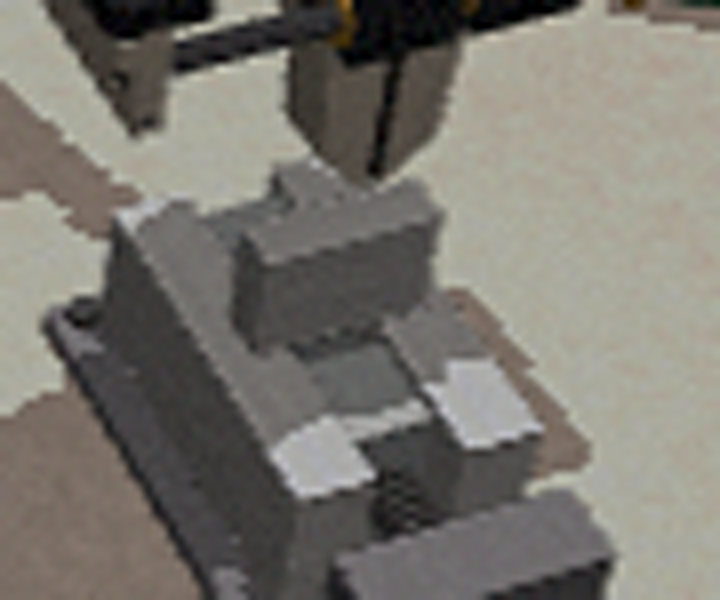

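carry_out(
  moves=[0,0,0.001,0,0,0,0,0,0,0.002,0,0,0,0,0,0,0.003,0,0,0,0,0,0,0.004,0,0,0,0,0,0,0.005,0,0,0,0,0,0,0.006,0,0,0,0,0,0,0.007,0,0,0,0,0,0,0.007,0,0,0,0],
)

```text
time: 40.7
tool_pos: [592.6, 161.7, 102.5]
tcp_rot: [-3.141, -0.001, 3.04]
contact_force: [0.2, 0.4, 1.1]
grip_width: 0.1
```

```bash
python3 s.py
```

```text
[592.58 161.7  102.55] [-3.1414e+00 -7.0000e-04  3.0397e+00] [0.2 0.4 1.1] 0.1 40.7
```

```bash
python3 - <<'E'
from s import *
i=capture('scene')[:,:,::-1];a=cv2.resize(i[190:265,360:450],None,fx=5,fy=5,interpolation=2)
j=capture('wrist')[:,:,::-1];b=cv2.resize(j[220:320,260:380],None,fx=3.2,fy=3.75,interpolation=2)
h=max(a.shape[0],b.shape[0]);o=np.zeros((h,a.shape[1]+b.shape[1],3),np.uint8);o[:a.shape[0],:a.shape[1]]=a;o[:b.shape[0],a.shape[1]:]=b
o=o[:, :800] if o.shape[1]>800 else o
cv2.imwrite('pics/m24.png',o)
E
```

```text
[592.58 161.7  102.55] [-3.1414e+00 -7.0000e-04  3.0397e+00] [0.2 0.4 1.1] 0.1 40.7
```

View pics/m24.png

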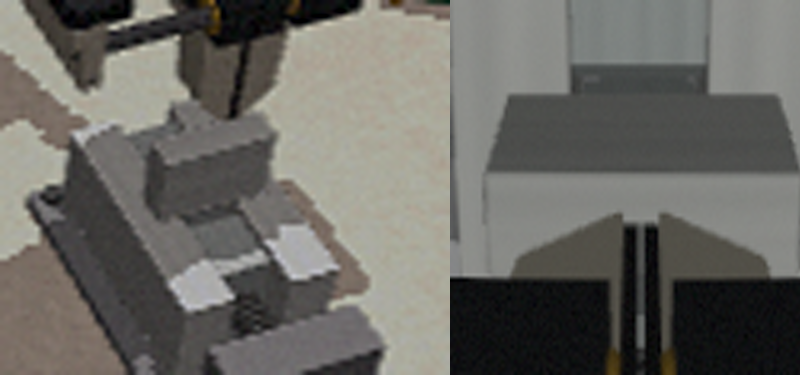

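```bash
python3 - <<'E'
from s import *
for x in (583.5,592.6,601.5):
  for z in (85,92,96,100): print(x,z,np.round(proj('scene',(x,161.7,z)),1))
E
```

```text
[592.59 161.72 102.61] [-3.1415e+00 -6.0000e-04  3.0397e+00] [-0.3  1.1  0.3] 0.2 40.8
583.5 85 [399.6 216.6]
583.5 92 [400.1 214.2]
583.5 96 [400.3 212.9]
583.5 100 [400.6 211.5]
592.6 85 [402.  219.3]
592.6 92 [402.4 216.9]
592.6 96 [402.7 215.6]
592.6 100 [403.  214.2]
601.5 85 [404.3 222. ]
601.5 92 [404.8 219.6]
601.5 96 [405.1 218.2]
601.5 100 [405.3 216.9]
```

carry_out(
  moves=[0,0,0.002,0,0,0,0,0,0,0.004,0,0,0,0,0,0,0.005,0,0,0,0,0,0,0.006,0,0,0,0,0,0,0.007,0,0,0,0,0,0,0.008,0,0,0,0,0,0,0.009,0,0,0,0,0,0,0.009,0,0,0,0],
)

```text
time: 41.6
tool_pos: [592.6, 161.7, 99.0]
tcp_rot: [-3.141, -0.001, 3.04]
contact_force: [0.1, -0.8, 0.1]
grip_width: 0.7
```

```bash
python3 s.py
```

```text
[592.58 161.71  98.95] [-3.1415e+00 -7.0000e-04  3.0397e+00] [ 0.1 -0.8  0.1] 0.7 41.6
```

carry_out(
  moves=[0,0,0.002,0,0,0,0,0,0,0.005,0,0,0,0,0,0,0.008,0,0,0,0,0,0,0.01,0,0,0,0,0,0,0.012,0,0,0,0,0,0,0.014,0,0,0,0,0,0,0.015,0,0,0,0,0,0,0.015,0,0,0,0],
)

```text
time: 42.4
tool_pos: [592.5, 161.7, 92.9]
tcp_rot: [-3.141, -0.001, 3.04]
contact_force: [-0.2, 0.1, 0.1]
grip_width: 0.3
```

```bash
python3 - <<'E'
from s import *
i=capture('scene')[:,:,::-1];a=cv2.resize(i[190:265,360:450],None,fx=5,fy=5,interpolation=2)
j=capture('wrist')[:,:,::-1];b=cv2.resize(j[220:320,260:380],None,fx=3.2,fy=3.75,interpolation=2)
h=max(a.shape[0],b.shape[0]);o=np.zeros((h,a.shape[1]+b.shape[1],3),np.uint8);o[:a.shape[0],:a.shape[1]]=a;o[:b.shape[0],a.shape[1]:]=b
o=o[:, :800] if o.shape[1]>800 else o
cv2.imwrite('pics/m25.png',o)
E
```

```text
[592.53 161.73  92.87] [-3.1415e+00 -9.0000e-04  3.0397e+00] [-0.2  0.1  0.1] 0.3 42.4
```

View pics/m25.png

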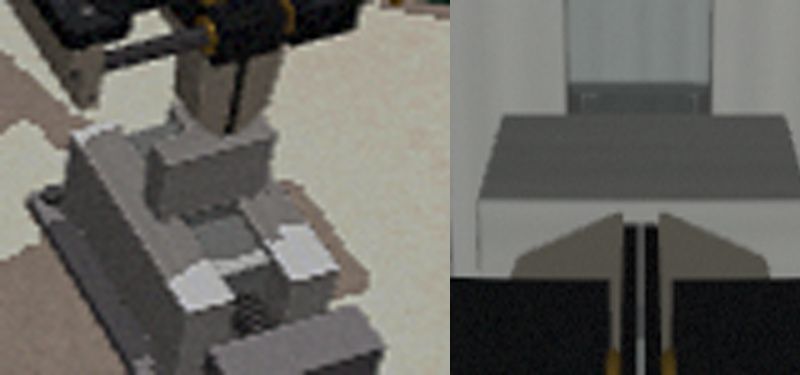

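carry_out(
  moves=[0,0,0.001,0,0,0,0,0,0,0.002,0,0,0,0,0,0,0.003,0,0,0,0,0,0,0.004,0,0,0,0,0,0,0.005,0,0,0,0,0,0,0.006,0,0,0,0,0,0,0.007,0,0,0,0,0,0,0.008,0,0,0,0],
)

```text
time: 43.3
tool_pos: [592.6, 161.7, 89.7]
tcp_rot: [-3.141, -0.001, 3.04]
contact_force: [0.7, 0.1, -0.0]
grip_width: 0.4
```

```bash
python3 s.py
```

```text
[592.58 161.69  89.71] [-3.1415e+00 -7.0000e-04  3.0396e+00] [ 0.7  0.1 -0. ] 0.4 43.3
```

carry_out(
  moves=[0,0,0.001,0,0,0,0,0,0,0.002,0,0,0,0,0,0,0.003,0,0,0,0,0,0,0.004,0,0,0,0,0,0,0.005,0,0,0,0,0,0,0.006,0,0,0,0,0,0,0.007,0,0,0,0,0,0,0.008,0,0,0,0],
)

```text
time: 44.1
tool_pos: [592.6, 161.7, 86.5]
tcp_rot: [-3.141, -0.001, 3.04]
contact_force: [0.2, -0.1, 0.6]
grip_width: 0.3
```

```bash
python3 s.py
```

```text
[592.56 161.7   86.49] [-3.1414e+00 -7.0000e-04  3.0397e+00] [ 0.2 -0.1  0.6] 0.3 44.1
```

carry_out(
  moves=[0,0,0.001,0,0,0,0,0,0,0.002,0,0,0,0,0,0,0.003,0,0,0,0,0,0,0.004,0,0,0,0,0,0,0.005,0,0,0,0,0,0,0.006,0,0,0,0,0,0,0.007,0,0,0,0,0,0,0.007,0,0,0,0],
)

```text
time: 44.9
tool_pos: [592.5, 161.7, 83.6]
tcp_rot: [-3.141, -0.001, 3.04]
contact_force: [-0.6, -0.3, -0.2]
grip_width: 0.1
```

```bash
python3 - <<'E'
from s import *
i=capture('scene')[:,:,::-1];a=cv2.resize(i[190:265,360:450],None,fx=5,fy=5,interpolation=2)
j=capture('wrist')[:,:,::-1];b=cv2.resize(j[220:320,260:380],None,fx=3.2,fy=3.75,interpolation=2)
h=max(a.shape[0],b.shape[0]);o=np.zeros((h,a.shape[1]+b.shape[1],3),np.uint8);o[:a.shape[0],:a.shape[1]]=a;o[:b.shape[0],a.shape[1]:]=b
o=o[:, :800] if o.shape[1]>800 else o
cv2.imwrite('pics/m26.png',o)
E
```

```text
[592.53 161.73  83.63] [-3.1415e+00 -8.0000e-04  3.0396e+00] [-0.6 -0.3 -0.2] 0.1 44.9
```

View pics/m26.png

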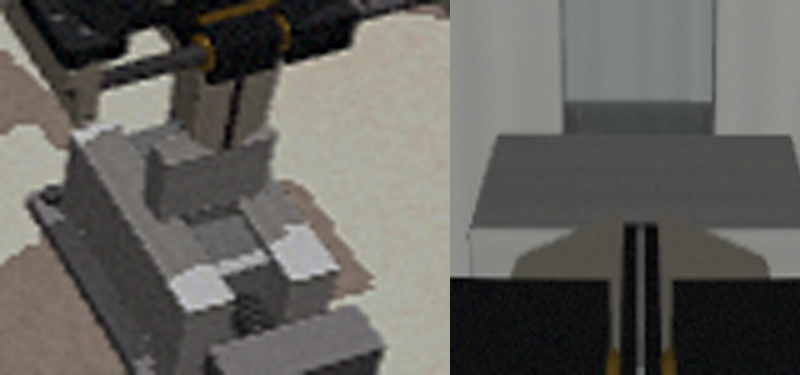

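carry_out(
  moves=[0,0,0.001,0,0,0,0,0,0,0.002,0,0,0,0,0,0,0.003,0,0,0,0,0,0,0.0035,0,0,0,0,0,0,0.004,0,0,0,0,0,0,0.0045,0,0,0,0,0,0,0.005,0,0,0,0,0,0,0.005,0,0,0,0],
)

```text
time: 45.8
tool_pos: [593.0, 161.8, 82.7]
tcp_rot: [3.141, 0.001, 3.04]
contact_force: [-0.8, -0.3, 7.3]
grip_width: -0.1
```

```bash
python3 s.py
```

```text
[592.95 161.79  82.67] [3.1414e+00 6.0000e-04 3.0397e+00] [-0.8 -0.3  7.3] -0.1 45.8
```

carry_out(
  moves=[0.001,0,0.0035,0,0,0,0,0.001,0,0.004,0,0,0,0,0.001,0,0.0045,0,0,0,0,0.001,0,0.005,0,0,0,0,0.001,0,0.0055,0,0,0,0,0.001,0,0.006,0,0,0,0,0.001,0,0.006,0,0,0,0,0.001,0,0.006,0,0,0,0],
)

```text
time: 46.6
tool_pos: [593.1, 161.8, 82.6]
tcp_rot: [3.141, 0.003, 3.04]
contact_force: [-4.2, -1.2, 14.5]
grip_width: 0.3
```

```bash
python3 s.py
```

```text
[593.12 161.83  82.6 ] [3.1410e+00 3.0000e-03 3.0398e+00] [-4.2 -1.2 14.5] 0.3 46.6
```

carry_out(
  moves=[0,0,0,0,0,0,0,0,0,-0.01,0,0,0,0,0,0,-0.03,0,0,0,0,0,0,-0.1,0,0,0,0,0,0,-0.2,0,0,0,0,0,0,-0.3,0,0,0,0,0,0,-0.35,0,0,0,0,0,0,-0.35,0,0,0,0],
)

```text
time: 47.4
tool_pos: [594.3, 162.1, 226.6]
tcp_rot: [3.139, 0.01, 3.04]
contact_force: [-0.2, 0.1, -0.0]
grip_width: 0.5
```

```bash
python3 - <<'E'
from s import *
import pickle
c=get_calibration('wrist');pickle.dump(c,open('w27.pkl','wb'))
j=capture('wrist')[:,:,::-1];cv2.imwrite('pics/w27.png',j);crop(j,250,150,140,140,4.2,'pics/w27c.png')
i=capture('scene')[:,:,::-1];cv2.imwrite('pics/s27.png',i);crop(i,190,170,280,170,2.8,'pics/s27c.png')
t=capture('top')[:,:,::-1];cv2.imwrite('pics/t27.png',t);
E
```

```text
[594.31 162.05 226.64] [3.1393 0.01   3.0398] [-0.2  0.1 -0. ] 0.5 47.4
```

View pics/w27c.png

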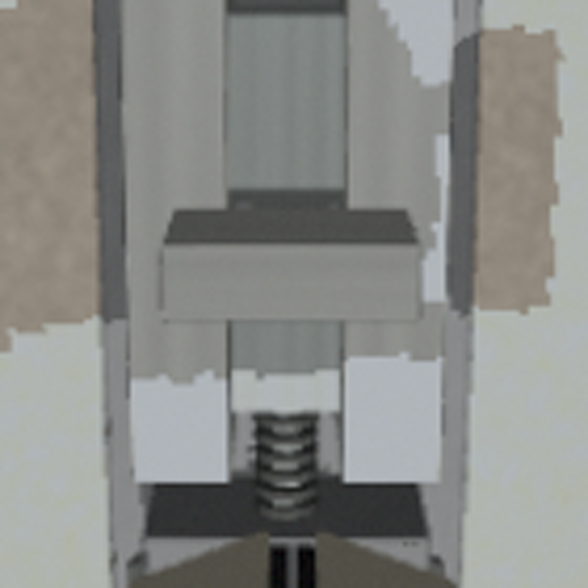

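View pics/s27c.png

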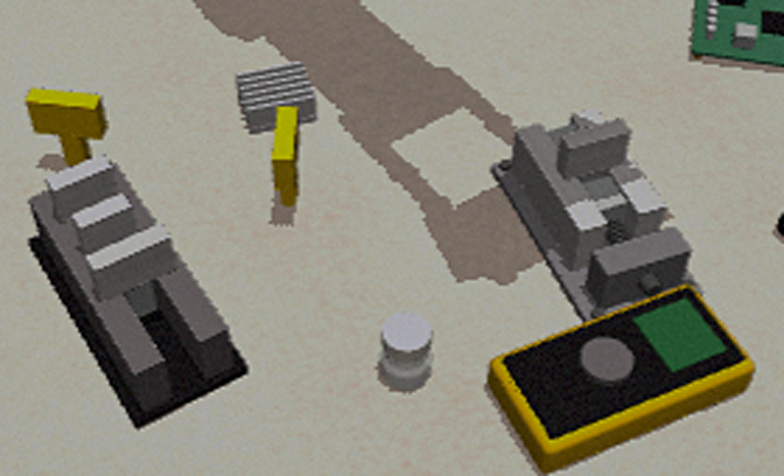

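View pics/t27.png

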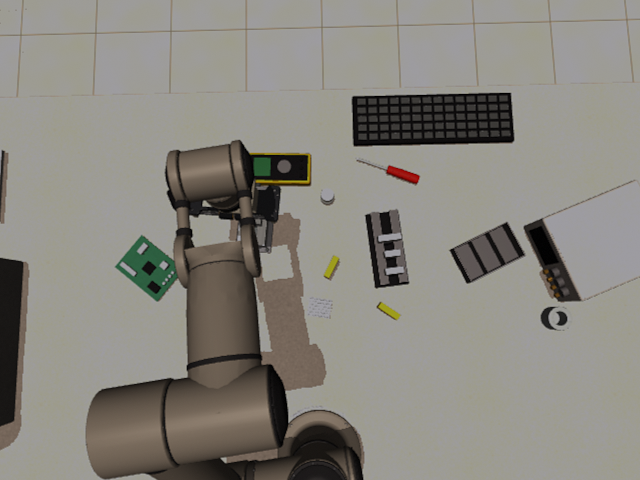

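```bash
python3 -c "
from s import *
print(close_job())"
```

```text
[592.   161.68 221.23] [3.1416e+00 7.0000e-04 3.0398e+00] [-0.   0.8 -0.6] 0.3 47.55
the job is handed in; nothing more can be done
None
```

The clamp grips leaf10, so the gap lies between 7 and 10 mm. Leaf10 is left pushed home in the clamp, and I handed the job in at 47.55 s.

- **Leaf4 and leaf7:** each went all the way down with no force above sensor noise (about 1 N), so I put each back in its own place on the rack.
- **Leaf10:** it met resistance once its nose was in the gap. It slid down at about 6–9 N, after a peak near 13 N on entry.
- **Seating:** the first push stopped moving at 14 N, but when I let go I saw the leaf had been tilted, and it straightened. I then pressed once more from above with the fingers shut; it moved less than 0.1 mm while the force rose from 7 to 14.5 N, so I took it as seated.
- **Leaf13:** never touched.

**Last checks:**
- The final pictures show leaf10 upright with its shoulder on the cheeks and the three other leaves on the rack. The other things on the bench look unmoved, and the arm was clear above the clamp.
- I did not measure how far the jaw was pushed back. Nothing suggested overstrain, though with leaf10 held tilted on entry the gripper sat nearly 2 mm further to the jaw side than planned.

**What went wrong or disagreed:**
- My first grip on leaf4 slipped off, leaving it in place on the rack.
- The gripper's fingertips do not stand 17 mm ahead of the TCP as stated. With the fingers shut, they met the leaf's handle about 26 mm lower than that figure predicts.
- The camera had suggested a gap of about 7 mm, too rough to decide between the leaves, so the result rests on the force readings.

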